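Tip the mixing balls out under the gun rack

ROBOT

A 6-joint arm with a two-finger parallel gripper is mounted at the origin on the work surface. World frame = base frame: x ahead of the robot, y to its left, z up, the work surface at z = 0. Lengths are in mm, angles in rad, forces in N, time in s.
With the tool pointing down it reaches from about 350 to 875 mm from the base axis. Payload 4.2 kg.
Tool frame: the origin (TCP) lies at the very end of the fingers, on their centre line; the grasp point (between the pads) lies 19 mm behind it; z points along the fingers, y is the direction in which the jaws open and shut (so a half turn about z gives the same grasp; the last joint's range is limited). The gripper opens to 85 mm and grips with 20 to 120 N. Pads are 22 mm wide; open, the fingers measure 114 mm over their backs; the gripper's body (76 mm by 85 mm) begins 54 mm behind the grasp point. The pads swing forward as they close: fully open they stand 13 mm farther back than shut.
Start: joints at [1.548, 0.385, 0.008, 0, -1.194, -0.259], TCP at [173.771, 600.336, 231.312] pointing down, gripper open.
Joint ranges: [-3.14, 3.14], [-1.21, 2.06], [-1.07, 1.41], [-3.16, 2.05], [-2.99, -0.16], [-3.1, 3.1]. Speed limits (rad/s): [2.79, 2.79, 3.14, 3.14, 3.14, 3.14].

INTERFACE

Orientations are given as a unit quaternion [x, y, z, w].
In Python, from bench import read_state, get_image, camera_params, job_done gives the robot as it stands.
- The arm moves only by the tool send_rows, never from a script. Its arguments are lists of equal length, an entry for each row: "translation": the shift along the tool's x, y, z in m, a list of three; "yaw": the turn about the tool's z in degrees; "fingers": the closure in counts, from 0 (fully open) to 255 (shut). A call has 1 to 12 rows; each row is the pose to reach, as a shift and turn from the pose measured when the call began, along the tool's axes at that moment; what a row does not reach only later rows make up. A row lasts 1/10 s, in which the tool goes at most 50 mm and 8.59 degrees, less where a joint would pass 70% of its speed; a pose out of reach is approached as far as the arm can. A call with a gripper value outside its range is refused whole. The fingers move at their own pace and stop on an object; the grip force is fixed at half the most. Time passes only in rows, so rows that repeat a pose let the fingers close. It gives the time, the measured TCP pose, the force and the opening at its end, in the units of the state.
- read_state(): the state, without advancing time (a new reading comes with each control period).
- get_image(name): name is "scene" or "top" or "wrist"; returns the picture (420x560x3 uint8, blue, green, red); there is no depth.
- camera_params(name): a dict with "mtx" (3x3 intrinsics, pixels), "rvec" (rotation vector, rad) and "tvec" (3), from world to camera coordinates, as OpenCV has them; the wrist camera has in their place "tool_from_camera" (4x4, takes a point from camera to tool coordinates, whose origin is the TCP and whose axes are the flange's). Camera axes: x right, y down, z forward; pixel columns grow to the right and rows downward; lengths in mm; the calibration is good to about 2 mm. A picture is of the moment at which its call begins: read the wrist's pose just before it. camera_params takes no time and is no camera call.
- job_done(): hands the job in, once; it reports no verdict.
The state is a dict: "clock": time; "joints": joint angles; "joint_vel": joint speeds; "joint_efforts": joint torques, N m; "position": TCP position; "ee_rot": TCP orientation; "contact_force": force on the tool from outside, world axes, zero at the start; "wrist_torque": the same for the moment, N m; "gripper_width": finger opening in mm.
Only numpy, scipy, OpenCV 4.12 (cv2) and the standard library are available. Lean on these libraries where they do the work, as an engineer would, in place of code of your own. Each camera call takes 0.05 s, during which the arm holds its last target.

TASK

Pick up the red cup by its handle, bring it in under the low plank of the spray-gun rack and tip its two steel mixing balls into the yellow tray there, without knocking the rack. Then stand the empty cup upright on the open bench again, away from the tray, and let go.

Things in the scene. Friction and masses are not known exactly. Their poses are not given: they have to be found in the camera images.
- cup_center (a point): Red metal cup, 130 mm high, 58 mm wide at foot, 80 mm at rim, wall 3 mm, 0.15-0.23 kg. Point: on its axis, half-way up; z out of the mouth. Level round black handle, d 16 mm, at this height along the cup's -x, 34 to 184 mm from the axis; grip at 150, 60 N or more, leaning up to 45 deg to one side, then roll to the other. A green cup with brushes (to 170 mm high) beyond the rack is not wanted.
- rack_mid (a point): Point under the rack plank's middle, at bench height. x: from the open front squarely into the rack; y: along the plank; z up. Plank 120 (x) by 380 mm (y), underside at z 210 mm, top 234, spray guns on it to 320. Posts at x 30, y +-175 mm, 320 between. Yellow tray fixed under it: centre x 25, y 0 mm, outside 160 (x) by 220 (y), walls 5 thick, 30 high, floor 5.
- ball1_center (a point): polished steel paint-mixing ball, 20 mm diameter, 32 g, rolls freely; one of the two lying loose on the inner floor of the red cup; this point is its centre, axes mean nothing. The cup empties in about 1 s when tipped 105 degrees from upright
- ball2_center (a point): polished steel paint-mixing ball, 20 mm diameter, 32 g, rolls freely; one of the two lying loose on the inner floor of the red cup; this point is its centre, axes mean nothing. The cup empties in about 1 s when tipped 105 degrees from upright
There are look-alikes about, which are no part of the job. Of the things shaped like the part that bears cup_center, the red one is meant.

How it is judged:
By the outcome, as a careful person would: the job done as asked, in the order asked, and still so for the second after the job is handed in, with the robot touching nothing.
It also fails if it takes over 72 s, if anything falls off the work surface, if the arm or the gripper's body presses on something with over 40 N, if the wrist force passes 120 N, or if a joint passes its speed limit or range.

## Working session

There is one attempt and no reset: what is moved stays moved. The work goes in short steps, Python scripts to look and compute and a tool call to move; the robot and the scene stay as the last step left them, time stands still between calls to the robot, and variables do not carry over. Pictures are saved under pics/ and viewed, and the job is handed in when it is done.

Besides the shell and the picture viewer there is one more tool, called after ">>>" as name([rows], argument=value, ...), one row to a line, values as JSON. send_rows: Moves the arm, as the interface text tells. Its arguments: {"type":"object","properties":{"translation":{"type":"array","items":{"type":"array","items":{"type":"number"}}},"yaw":{"type":"array","items":{"type":"number"}},"fingers":{"type":"array","items":{"type":"number"}}},"required":["translation","yaw","fingers"]}

```bash
mkdir -p pics; ls -la
python3 - <<'E'
from bench import *
import cv2,numpy as np
np.set_printoptions(suppress=True,precision=4)
s=read_state()
for k,v in s.items(): print(k,np.array(v))
for n in ("scene","top","wrist"):
    im=get_image(n); cv2.imwrite(f"pics/{n}0.png",im)
    p=camera_params(n); print(n,{k:np.array(v).tolist() for k,v in p.items()})
E
```

```text
total 12
drwxr-xr-x  3 agent agent 4096 Dec  7 13:53 .
drwxr-xr-x 23 root  root  4096 Dec  7 13:53 ..
drwxr-xr-x  2 agent agent 4096 Dec  7 13:53 pics
clock 0.0
joints [ 1.5476  0.3856  0.0066 -0.0005 -1.194  -0.2586]
joint_vel [ 0.0002  0.0011  0.0005  0.0011 -0.0003  0.0007]
joint_efforts [ -0.0001 -39.2294  18.8403   4.1863  -0.0047  -0.    ]
position [173.63   599.7758 230.205 ]
ee_rot [ 0.9901 -0.1405 -0.0001  0.0011]
contact_force [-0.6961 -0.7663  0.8724]
wrist_torque [-0.0251  0.0406  0.0864]
gripper_width 85.31691694796584
scene {'mtx': [[397.93148387809566, 0.0, 280.89122137685666], [0.0, 397.93148387809566, 214.99384541383324], [0.0, 0.0, 1.0]], 'rvec': [2.0068551114757613, 1.6699691505251957, -0.526420917852436], 'tvec': [-78.48021813266413, -402.1964827827463, 1472.929476921376]}
top {'mtx': [[434.80210511874986, 0.0, 279.836643964144], [0.0, 434.80210511874986, 205.6518049132365], [0.0, 0.0, 1.0]], 'rvec': [2.20366652123191, -2.152167128159106, 0.08981637793285276], 'tvec': [-39.05149458732453, 563.3799957107431, 1194.5904046577482]}
wrist {'mtx': [[350.59771165456283, 0.0, 283.03473575773273], [0.0, 350.59771165456283, 210.74468568826984], [0.0, 0.0, 1.0]], 'tool_from_camera': [[-0.0005404572594497444, -0.9510828663701527, -0.3089354126724294, 79.42568992313157], [0.999999811834342, -0.0006036840545777967, 0.00010907264714036755, 0.1349370262077043], [-0.0002902365084096553, -0.30893529559229016, 0.9510830136744491, -142.9674333298703], [0.0, 0.0, 0.0, 1.0]]}
```

View pics/scene0.png

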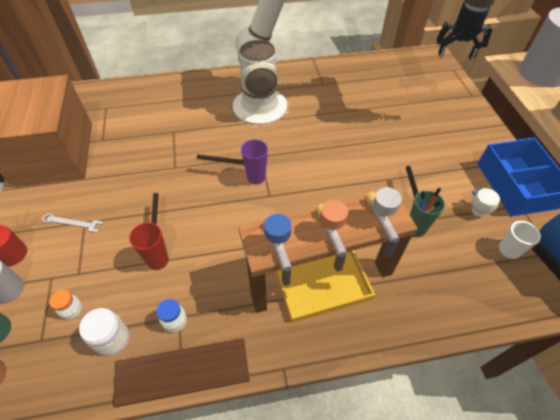

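View pics/top0.png

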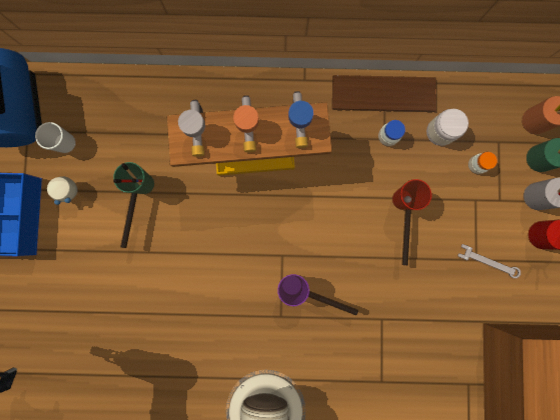

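View pics/wrist0.png

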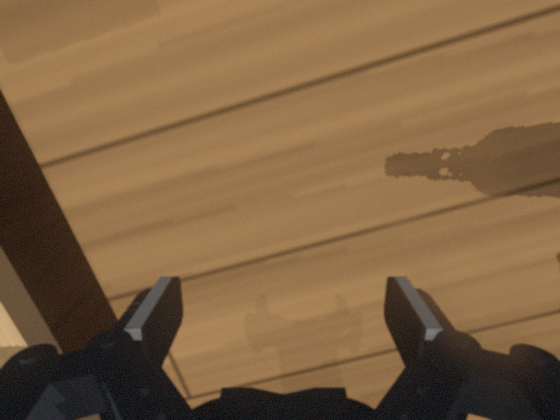

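```bash
cat > h.py <<'E'
import numpy as np,cv2
from bench import *
from scipy.spatial.transform import Rotation as R
np.set_printoptions(suppress=True,precision=3)
def cam(n,st=None):
    p=camera_params(n);K=np.array(p["mtx"])
    if n!="wrist":
        Rm=cv2.Rodrigues(np.array(p["rvec"]))[0];t=np.array(p["tvec"]).ravel();return K,Rm,t
    T=np.array(p["tool_from_camera"]);Rt=R.from_quat(st["ee_rot"]).as_matrix();pt=np.array(st["position"])
    Rwc=Rt@T[:3,:3];c=Rt@T[:3,3]+pt
    return K,Rwc.T,-Rwc.T@c
def ray(n,px,st=None):
    K,Rm,t=cam(n,st);c=-Rm.T@t
    d=Rm.T@np.linalg.inv(K)@np.array([px[0],px[1],1.]);return c,d/np.linalg.norm(d)
def onz(n,px,z,st=None):
    c,d=ray(n,px,st);return c+d*(z-c[2])/d[2]
def proj(n,P,st=None):
    K,Rm,t=cam(n,st);q=(Rm@np.atleast_2d(P).T).T+t;q=(K@q.T).T;return q[:,:2]/q[:,2:]
E
python3 - <<'E'
from h import *
for n in("scene","top"):
    K,Rm,t=cam(n);print(n,"campos",-Rm.T@t,"fwd",Rm[2])
im=cv2.imread("pics/top0.png");hsv=cv2.cvtColor(im,cv2.COLOR_BGR2HSV)
cv2.imwrite("pics/topc.png",cv2.resize(im[90:280,340:480],None,fx=4,fy=4,interpolation=cv2.INTER_CUBIC)[:600])
cv2.imwrite("pics/topr.png",cv2.resize(im[80:190,155:345],None,fx=4,fy=4,interpolation=cv2.INTER_CUBIC))
im=cv2.imread("pics/scene0.png")
cv2.imwrite("pics/scr.png",cv2.resize(im[180:330,225:425],None,fx=4,fy=4,interpolation=cv2.INTER_CUBIC))
cv2.imwrite("pics/scc.png",cv2.resize(im[170:290,90:220],None,fx=5,fy=5,interpolation=cv2.INTER_CUBIC))
print(onz("top",(412,195),65),onz("top",(407,264),65),onz("top",(5,380),230))
print("bin corner",onz("top",(40,175),60),onz("top",(40,255),60),"block",onz("top",(485,325),150))
E
```

```text
scene campos [1175.76  -147.607  966.045] fwd [-0.57   0.113 -0.814]
top campos [ 462.371  -28.433 1237.486] fwd [ 0.084  0.002 -0.997]
[ 598.117 -383.379   65.   ] [ 412.084 -369.682   65.   ] [138.686 582.701 230.   ]
bin corner [629.673 631.754  60.   ] [412.54  616.588  60.   ] block [ 271.719 -536.103  150.   ]
```

View pics/topc.png

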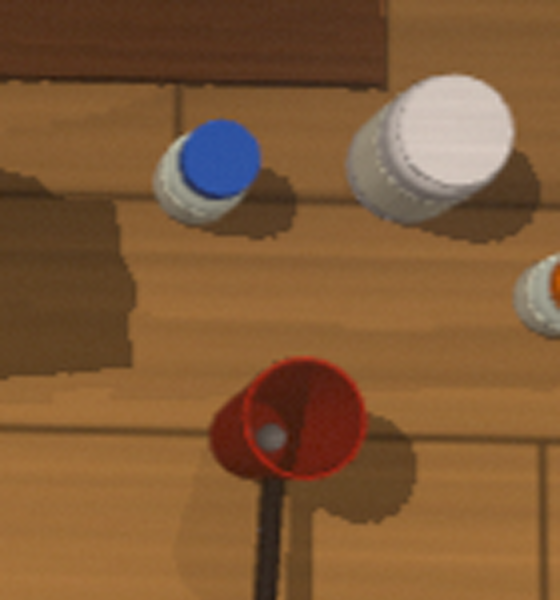

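View pics/topr.png

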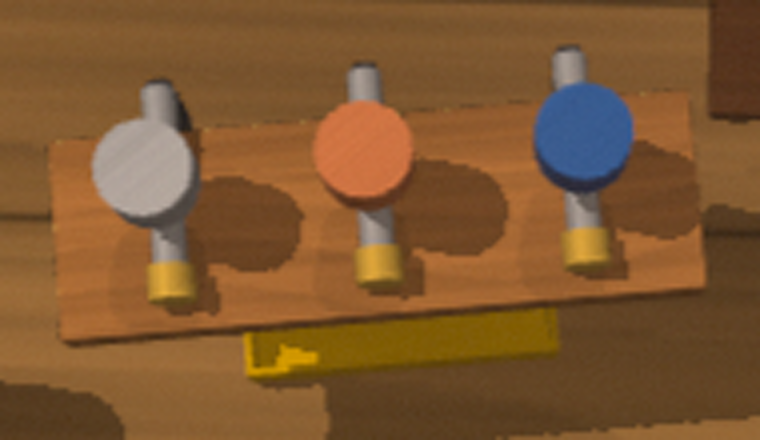

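View pics/scr.png

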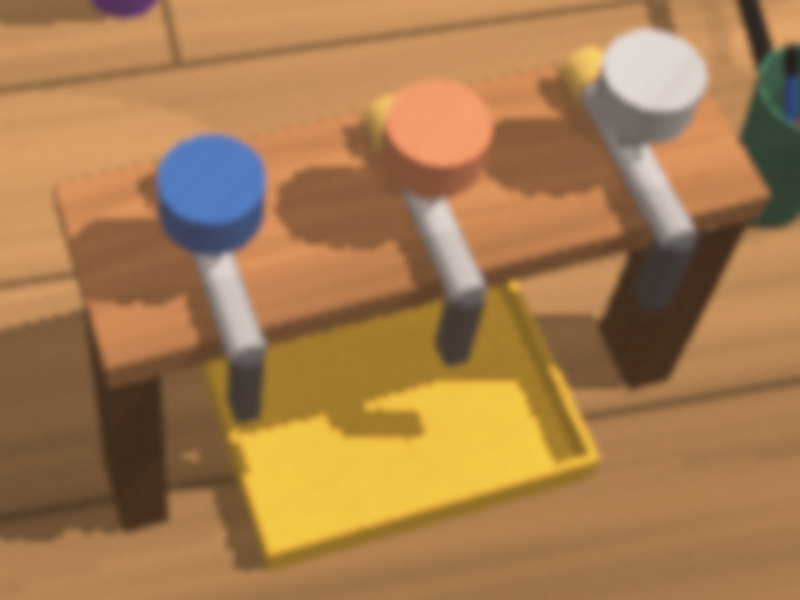

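View pics/scc.png

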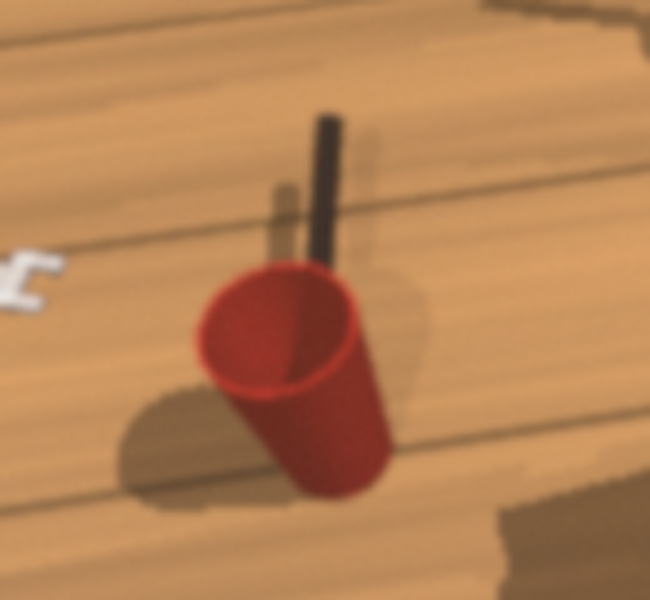

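Run:
```python
from h import *
c=lambda n,x,y,z,o,f: print(n,(x/f+o[0],y/f+o[1]),onz(n,(x/f+o[0],y/f+o[1]),z))
s=(225,180);t=(155,80)
print("tray scene");[c("scene",*p,30,s,4) for p in((595,462),(270,560),(512,287))]
print("tray top");[c("top",*p,30,t,4) for p in((247,377),(556,353))]
print("plank top");[c("top",*p,234,t,4) for p in((50,143),(687,93),(705,288),(65,340))]
print("plank scene");[c("scene",*p,234,s,4) for p in((57,187),(108,372),(767,195))]
print("posts scene");[c("scene",*p,0,s,4) for p in((125,532),(168,522),(633,388),(670,376))]
```

```text
tray scene
scene (373.75, 295.5) [808.576 167.218  30.   ]
scene (292.5, 320.0) [834.084 -47.838  30.   ]
scene (353.0, 251.75) [676.165 152.2    30.   ]
tray top
top (216.75, 174.25) [647.76  153.196  30.   ]
top (294.0, 168.25) [669.876 -62.989  30.   ]
plank top
top (167.5, 115.75) [752.834 243.548 234.   ]
top (326.75, 103.25) [ 791.842 -131.256  234.   ]
top (331.25, 152.0) [ 675.307 -143.493  234.   ]
top (171.25, 165.0) [635.72  229.483 234.   ]
plank scene
scene (239.25, 226.75) [ 678.339 -142.618  234.   ]
scene (252.0, 273.0) [ 796.129 -131.131  234.   ]
scene (416.75, 228.75) [753.92 242.68 234.  ]
posts scene
scene (256.25, 313.0) [ 788.49  -131.363    0.   ]
scene (267.0, 310.5) [ 786.866 -103.475    0.   ]
scene (383.25, 277.0) [750.248 219.448   0.   ]
scene (392.5, 274.0) [746.199 247.065   0.   ]
```

>>> send_rows([
  [0,0,-0.05],
  [0,0,-0.1],
  [0,0,-0.15],
  [0,0,-0.2],
  [0,0,-0.25],
  [0,0,-0.3],
  [0,0,-0.35],
  [0,0,-0.4],
  [0,0,-0.45],
  [0,0,-0.5],
  [0,0,-0.55],
  [0,0,-0.6],
], yaw=[0,0,0,0,0,0,0,0,0,0,0,0], fingers=[0,0,0,0,0,0,0,0,0,0,0,0])

```text
clock: 1.35
position: [158.4, 546.7, 685.6]
ee_rot: [0.99, -0.141, 0.003, -0.011]
contact_force: [0.2, 0.2, 0.7]
gripper_width: 85.1
```

```bash
cat > st.py <<'E'
from h import *
import json
s=read_state();M=R.from_quat(s["ee_rot"]).as_matrix()
print(s["clock"],"J",np.array(s["joints"]),"P",np.array(s["position"]),"w",s["gripper_width"])
print("tool x,y,z rows:\n",M.T,"\nF",np.array(s["contact_force"]),"T",np.array(s["wrist_torque"]))
open("log.txt","a").write(json.dumps([np.array(s["joints"]).tolist(),np.array(s["position"]).tolist(),np.array(s["ee_rot"]).tolist()])+"\n")
E
python3 st.py
```

```text
1.35 J [ 1.578  0.513  1.407  0.014 -2.445 -0.279] P [158.419 546.744 685.559] w 85.11049267115379
tool x,y,z rows:
 [[ 0.96  -0.278  0.003]
 [-0.278 -0.96  -0.022]
 [ 0.009  0.021 -1.   ]] 
F [0.248 0.162 0.68 ] T [-0.068  0.07   0.047]
```

>>> send_rows([
  [0.033,0.033,0.011],
  [0.066,0.067,0.022],
  [0.099,0.1,0.033],
  [0.132,0.134,0.044],
  [0.165,0.167,0.055],
  [0.198,0.2,0.066],
  [0.231,0.234,0.077],
  [0.264,0.267,0.088],
  [0.297,0.3,0.1],
  [0.33,0.334,0.111],
  [0.363,0.367,0.122],
  [0.396,0.4,0.133],
], yaw=[0,0,0,0,0,0,0,0,0,0,0,0], fingers=[0,0,0,0,0,0,0,0,0,0,0,0])

```text
clock: 2.55
position: [424.8, 57.5, 547.2]
ee_rot: [0.99, -0.14, 0.005, -0.012]
contact_force: [0.8, 0.5, -0.0]
gripper_width: 85.4
```

```bash
python3 st.py
```

```text
2.55 J [ 0.506 -0.021  0.272 -0.015 -1.841  0.779] P [424.756  57.458 547.199] w 85.35421209803437
tool x,y,z rows:
 [[ 0.961 -0.278  0.006]
 [-0.278 -0.96  -0.026]
 [ 0.012  0.023 -1.   ]] 
F [ 0.771  0.514 -0.021] T [ 0.071 -0.022 -0.008]
```

>>> send_rows([
  [0.037,0.032,0.011],
  [0.074,0.063,0.022],
  [0.111,0.095,0.033],
  [0.148,0.126,0.044],
  [0.185,0.158,0.055],
  [0.222,0.189,0.066],
  [0.27,0.19,0.066],
  [0.32,0.19,0.066],
  [0.37,0.19,0.066],
], yaw=[0,0,0,0,0,0,0,0,0], fingers=[0,0,0,0,0,0,0,0,0])

```text
clock: 3.45
position: [718.0, -224.0, 480.6]
ee_rot: [0.99, -0.141, 0.005, -0.013]
contact_force: [2.2, -0.4, 1.8]
gripper_width: 85.5
```

```bash
python3 st.py
```

```text
3.45 J [-0.098  0.664  1.097 -0.027 -1.991  1.375] P [ 718.006 -223.983  480.572] w 85.51117328983263
tool x,y,z rows:
 [[ 0.96  -0.279  0.007]
 [-0.279 -0.96  -0.026]
 [ 0.014  0.023 -1.   ]] 
F [ 2.176 -0.355  1.824] T [-0.035 -0.213  0.045]
```

>>> send_rows([
  [0.05,0,0],
  [0.1,0,0],
  [0.15,0,0],
  [0.2,0,0],
  [0.25,0,0],
  [0.3,0,0],
  [0.35,0,0],
  [0.4,0,0],
  [0.45,0,0],
  [0.5,0,0],
  [0.55,0,0],
  [0.6,0,0],
], yaw=[0,0,0,0,0,0,0,0,0,0,0,0], fingers=[0,0,0,0,0,0,0,0,0,0,0,0])

```text
clock: 4.65
position: [848.2, -256.6, 341.0]
ee_rot: [0.99, -0.141, 0.022, -0.009]
contact_force: [0.2, 0.2, -1.0]
gripper_width: 85.3
```

```bash
python3 st.py
```

```text
4.65 J [-0.118  0.99   1.407 -0.018 -1.943  1.399] P [ 848.231 -256.596  341.03 ] w 85.30659872368206
tool x,y,z rows:
 [[ 0.959 -0.28   0.041]
 [-0.279 -0.96  -0.024]
 [ 0.046  0.012 -0.999]] 
F [ 0.164  0.25  -0.953] T [0.02  0.102 0.012]
```

```bash
cat > fk.py <<'E'
from h import *
import json
from scipy.optimize import least_squares
AX=np.array([[0,0,1],[0,1,0],[0,-1,0],[1,0,0],[0,-1,0],[-1,0,0.]])
S4=1
def fk(q,p):
    d1,a,x3,z3,x5,z5,yt,zt,xt,y4,z4=p[:11]
    pts=np.array([[0,0,0],[a,0,d1],[x3,0,z3],[0,y4,z4],[x5,0,z5],[0,yt,zt]])
    M=np.eye(3);t=np.zeros(3)
    for i in range(6):
        ax=AX[i]*(S4 if i==3 else 1)
        Ri=R.from_rotvec(ax*q[i]).as_matrix();ti=pts[i]-Ri@pts[i]
        t=M@ti+t;M=M@Ri
    # home tool: z=+x ; y axis ?  x?
    H=np.array(Hh)
    return t+M@np.array([xt,yt,zt]),M@H
# home: columns tool x,y,z in base at q=0 : z->+x ; yaw(down)=J1+J6-90 -> tool x along -y when j6=0 
Hh=[[0,0,1],[-1,0,0],[0,-1,0]]
E
cat > fit.py <<'E'
from fk import *
import fk as F
D=[[[1.5476,.3856,.0066,-.0005,-1.194,-.2586],[173.63,599.7758,230.205],[.9901,-.1405,-.0001,.0011]]]+[json.loads(l) for l in open("log.txt")]
def res(p,rot=True):
    r=[]
    for q,P,Q in D:
        t,M=fk(q,p);r+=list((t-P))
    return np.array(r+list((np.array(p)-p0)*0.003))
p0=np.array([350,50,50,800,400,800,-160,800,700,0,800.])
for s in(1,-1):
    F.S4=s
    o=least_squares(res,p0,x_scale=100);
    print(s,o.cost,o.x)
    print("posres",[np.linalg.norm(fk(q,o.x)[0]-P).round(2) for q,P,Q in D],"rot",[np.linalg.norm((R.from_matrix(fk(q,o.x)[1]).inv()*R.from_quat(Q)).as_rotvec()).round(4) for q,P,Q in D])
    if s==1: np.save("p1.npy",o.x)
    else: np.save("p-1.npy",o.x)
E
python3 fit.py
```

```text
1 2.932045878755599 [ 164.075    2.585    2.587  728.935  424.511  729.025 -158.701  726.29
  725.71  -311.634  233.685]
posres [np.float64(1.08), np.float64(0.52), np.float64(0.13), np.float64(0.38), np.float64(0.08)] rot [np.float64(0.001), np.float64(0.0281), np.float64(0.0293), np.float64(0.0539), np.float64(0.0362)]
-1 0.2777194336821684 [ 165.791    0.371    0.433  730.619  422.224  730.702 -159.819  730.244
  725.082    0.181  727.339]
posres [np.float64(0.04), np.float64(0.04), np.float64(0.06), np.float64(0.06), np.float64(0.08)] rot [np.float64(0.0001), np.float64(0.0), np.float64(0.0), np.float64(0.0), np.float64(0.0)]
```

```bash
cat > ik.py <<'E'
from fk import *
import fk as F
F.S4=-1
P=np.load("p-1.npy")
lo=np.array([-3.14,-1.21,-1.07,-3.16,-2.99,-3.1])+.003;hi=np.array([3.14,2.06,1.41,2.05,-.16,3.1])-.003
def solve(q0,t,M,w):
    def r(q):
        a,b=fk(q,P);return np.r_[(a-t)/1000,w*R.from_matrix(M@b.T).as_rotvec()]
    return least_squares(r,np.clip(q0,lo+1e-6,hi-1e-6),bounds=(lo,hi),xtol=1e-10,ftol=1e-12)
E
python3 - <<'E'
from ik import *
L=[json.loads(l) for l in open("log.txt")]
start=[[1.5476,.3856,.0066,-.0005,-1.194,-.2586],[173.63,599.7758,230.205],[.9901,-.1405,-.0001,.0011]]
for a,b,d in((start,L[0],[0,0,-600]),(L[2],L[3],[600,0,0])):
    M=R.from_quat(a[2]).as_matrix();t=np.array(a[1])+M@d
    print("meas",np.array(b[0]),np.array(b[1]))
    for w in(.1,.2,.3,.5,1,1.5,2,3):
        o=solve(np.array(a[0]),t,M,w);print(w,o.x,fk(o.x,P)[0])
E
```

```text
meas [ 1.578  0.513  1.407  0.014 -2.445 -0.279] [158.419 546.744 685.559]
0.1 [ 1.673  0.414  1.407  0.291 -2.004 -0.186] [171.125 591.348 810.288]
0.2 [ 1.652  0.433  1.407  0.22  -2.158 -0.204] [164.831 569.574 769.806]
0.3 [ 1.629  0.452  1.407  0.147 -2.291 -0.23 ] [159.162 549.968 738.459]
0.5 [ 1.606  0.471  1.407  0.066 -2.413 -0.266] [153.901 531.779 713.635]
1 [ 1.593  0.481  1.407  0.017 -2.475 -0.291] [151.253 522.625 702.642]
1.5 [ 1.591  0.483  1.407  0.007 -2.486 -0.296] [150.755 520.903 700.684]
2 [ 1.59   0.483  1.407  0.004 -2.491 -0.298] [150.581 520.302 700.008]
3 [ 1.589  0.484  1.407  0.001 -2.494 -0.299] [150.457 519.872 699.528]
meas [-0.118  0.99   1.407 -0.018 -1.943  1.399] [ 848.231 -256.596  341.03 ]
0.1 [-0.224  1.228  1.171  1.296 -0.163  0.337] [1208.62  -365.292  452.835]
0.2 [-0.114  1.139  1.407  0.28  -0.786  1.302] [1137.372 -343.155  414.498]
0.3 [-0.112  1.085  1.407  0.165 -1.102  1.376] [1075.938 -323.976  378.058]
0.5 [-0.115  1.055  1.407  0.072 -1.483  1.406] [ 984.603 -295.569  327.658]
1 [-0.119  1.054  1.407  0.004 -1.784  1.407] [ 903.017 -270.435  291.37 ]
1.5 [-0.121  1.056  1.407 -0.012 -1.852  1.404] [ 884.089 -264.649  284.572]
2 [-0.121  1.058  1.407 -0.018 -1.876  1.403] [ 877.298 -262.578  282.304]
3 [-0.122  1.058  1.407 -0.023 -1.894  1.402] [ 872.413 -261.09   280.731]
```

>>> send_rows([
  [3.0,0,0],
  [3.0,0,0],
  [3.0,0,0],
], yaw=[0,0,0], fingers=[0,0,0])

```text
clock: 4.95
position: [883.6, -264.9, 289.9]
ee_rot: [0.989, -0.141, 0.038, -0.006]
contact_force: [0.0, -0.3, -0.2]
gripper_width: 85.3
```

```bash
python3 st.py
```

```text
4.95 J [-0.12   1.051  1.406 -0.01  -1.85   1.404] P [ 883.602 -264.87   289.887] w 85.25814590947927
tool x,y,z rows:
 [[ 0.957 -0.28   0.074]
 [-0.279 -0.96  -0.022]
 [ 0.077  0.    -0.997]] 
F [ 0.036 -0.302 -0.157] T [0.049 0.132 0.039]
```

>>> send_rows([
  [3.0,0,-2.0],
  [3.0,0,-2.0],
  [3.0,0,-2.0],
], yaw=[0,0,0], fingers=[0,0,0])

```text
clock: 5.25
position: [878.9, -264.0, 324.7]
ee_rot: [0.988, -0.141, 0.058, -0.001]
contact_force: [-1.2, -0.1, 0.4]
gripper_width: 85.1
```

```bash
python3 st.py
```

```text
5.25 J [-0.117  1.015  1.408  0.    -1.849  1.403] P [ 878.884 -263.99   324.677] w 85.05674508214408
tool x,y,z rows:
 [[ 0.953 -0.28   0.113]
 [-0.28  -0.96  -0.019]
 [ 0.114 -0.014 -0.993]] 
F [-1.205 -0.147  0.407] T [-0.012  0.298  0.041]
```

>>> send_rows([
  [3.0,0,-2.0],
], yaw=[0], fingers=[0])

```text
clock: 5.35
position: [882.5, -264.9, 338.0]
ee_rot: [0.987, -0.142, 0.074, 0.002]
contact_force: [-0.0, -0.5, 0.5]
gripper_width: 85.4
```

```bash
python3 st.py
```

```text
5.35 J [-0.115  1.002  1.408  0.008 -1.828  1.403] P [ 882.529 -264.921  337.962] w 85.42839457713146
tool x,y,z rows:
 [[ 0.949 -0.279  0.147]
 [-0.28  -0.96  -0.017]
 [ 0.146 -0.025 -0.989]] 
F [-0.049 -0.486  0.548] T [ 0.095  0.236 -0.037]
```

>>> send_rows([
  [3.0,0,-2.0],
  [3.0,0,-2.0],
  [3.0,0,-2.0],
  [3.0,0,-2.0],
  [3.0,0,-2.0],
  [3.0,0,-2.0],
], yaw=[0,0,0,0,0,0], fingers=[0,0,0,0,0,0])

```text
clock: 5.95
position: [864.5, -259.1, 391.4]
ee_rot: [0.986, -0.142, 0.092, 0.006]
contact_force: [-0.5, -1.7, -0.4]
gripper_width: 85.3
```

```bash
python3 st.py
```

```text
5.95 J [-0.107  0.943  1.407  0.018 -1.851  1.399] P [ 864.499 -259.066  391.4  ] w 85.29210805169086
tool x,y,z rows:
 [[ 0.943 -0.278  0.183]
 [-0.28  -0.96  -0.015]
 [ 0.18  -0.037 -0.983]] 
F [-0.463 -1.713 -0.444] T [ 0.054  0.376 -0.037]
```

>>> send_rows([
  [3.0,0,0],
], yaw=[0], fingers=[0])

```text
clock: 6.05
position: [879.3, -263.7, 385.2]
ee_rot: [0.984, -0.142, 0.109, 0.009]
contact_force: [-0.2, -0.7, 1.1]
gripper_width: 85.5
```

>>> send_rows([
  [3.0,0,0],
], yaw=[0], fingers=[0])

```text
clock: 6.15
position: [896.3, -267.7, 372.8]
ee_rot: [0.982, -0.142, 0.124, 0.012]
contact_force: [-0.1, -0.1, -0.7]
gripper_width: 85.5
```

>>> send_rows([
  [3.0,0,0],
], yaw=[0], fingers=[0])

```text
clock: 6.25
position: [910.8, -271.5, 364.4]
ee_rot: [0.98, -0.142, 0.139, 0.015]
contact_force: [-0.2, -0.1, -0.1]
gripper_width: 85.4
```

>>> send_rows([
  [3.0,0,0],
], yaw=[0], fingers=[0])

```text
clock: 6.35
position: [923.8, -275.1, 358.6]
ee_rot: [0.978, -0.142, 0.153, 0.018]
contact_force: [-0.1, 0.4, -0.2]
gripper_width: 85.3
```

```bash
python3 st.py
```

```text
6.35 J [-0.108  0.997  1.406  0.047 -1.673  1.404] P [ 923.815 -275.142  358.56 ] w 85.29031094084664
tool x,y,z rows:
 [[ 0.913 -0.271  0.305]
 [-0.283 -0.959 -0.008]
 [ 0.295 -0.079 -0.952]] 
F [-0.076  0.385 -0.177] T [ 0.19   0.577 -0.003]
```

>>> send_rows([
  [3.0,0,-0.5],
], yaw=[0], fingers=[0])

```text
clock: 6.45
position: [932.6, -277.4, 359.3]
ee_rot: [0.976, -0.141, 0.167, 0.021]
contact_force: [0.3, 1.1, 0.1]
gripper_width: 85.3
```

>>> send_rows([
  [3.0,0,-0.5],
], yaw=[0], fingers=[0])

```text
clock: 6.55
position: [939.8, -279.5, 365.4]
ee_rot: [0.973, -0.141, 0.182, 0.025]
contact_force: [-0.6, 0.1, -0.0]
gripper_width: 85.8
```

>>> send_rows([
  [3.0,0,-0.5],
], yaw=[0], fingers=[0])

```text
clock: 6.65
position: [947.1, -281.5, 372.6]
ee_rot: [0.97, -0.141, 0.198, 0.028]
contact_force: [-0.2, -0.5, 0.0]
gripper_width: 85.2
```

>>> send_rows([
  [3.0,0,-0.5],
], yaw=[0], fingers=[0])

```text
clock: 6.75
position: [954.1, -283.3, 380.6]
ee_rot: [0.966, -0.141, 0.215, 0.031]
contact_force: [1.0, 0.7, -0.2]
gripper_width: 85.2
```

>>> send_rows([
  [3.0,0,-0.5],
], yaw=[0], fingers=[0])

```text
clock: 6.85
position: [960.7, -285.0, 389.7]
ee_rot: [0.962, -0.14, 0.231, 0.035]
contact_force: [0.1, -0.6, -0.1]
gripper_width: 85.9
```

>>> send_rows([
  [3.0,0,-0.5],
], yaw=[0], fingers=[0])

```text
clock: 6.95
position: [966.6, -286.5, 399.9]
ee_rot: [0.958, -0.14, 0.248, 0.038]
contact_force: [-1.1, 0.4, 0.5]
gripper_width: 85.6
```

>>> send_rows([
  [3.0,0,-0.5],
], yaw=[0], fingers=[0])

```text
clock: 7.05
position: [971.8, -287.8, 411.2]
ee_rot: [0.953, -0.139, 0.264, 0.041]
contact_force: [-0.4, 0.7, -0.9]
gripper_width: 85.7
```

>>> send_rows([
  [3.0,0,-0.5],
], yaw=[0], fingers=[0])

```text
clock: 7.15
position: [976.1, -288.9, 423.8]
ee_rot: [0.949, -0.139, 0.28, 0.045]
contact_force: [0.4, -1.2, 0.4]
gripper_width: 85.9
```

```bash
python3 st.py
```

```text
7.15 J [-0.098  0.971  1.407  0.112 -1.442  1.396] P [ 976.127 -288.907  423.761] w 85.86528884510312
tool x,y,z rows:
 [[ 0.804 -0.239  0.544]
 [-0.289 -0.957  0.007]
 [ 0.519 -0.162 -0.839]] 
F [ 0.425 -1.16   0.43 ] T [ 0.282  1.014 -0.04 ]
```

>>> send_rows([
  [-0.205,-0.525,-0.22],
  [-0.205,-0.525,-0.22],
  [-0.205,-0.525,-0.22],
  [-0.205,-0.525,-0.22],
  [-0.205,-0.525,-0.22],
  [-0.205,-0.525,-0.22],
  [-0.205,-0.525,-0.22],
  [-0.205,-0.525,-0.22],
  [-0.205,-0.525,-0.22],
  [-0.205,-0.525,-0.22],
  [-0.205,-0.525,-0.22],
  [-0.205,-0.525,-0.22],
], yaw=[0,0,0,0,0,0,0,0,0,0,0,0], fingers=[0,0,0,0,0,0,0,0,0,0,0,0])

```text
clock: 8.35
position: [851.4, 283.0, 493.4]
ee_rot: [0.948, -0.139, 0.281, 0.044]
contact_force: [0.9, 0.3, 0.5]
gripper_width: 85.6
```

```bash
python3 st.py
cat > dirs.py <<'E'
from h import *
import sys
s=read_state();M=R.from_quat(s["ee_rot"]).as_matrix()
v=np.array([float(x) for x in sys.argv[1:4]])
print("tool-frame",M.T@v)
E
cat > pull.py <<'E'
from ik import *
s=read_state();M=R.from_quat(s["ee_rot"]).as_matrix();p=np.array(s["position"])
q=np.array(s["joints"])
az=np.arctan2(p[1],p[0]);z=M[:,2]
print("az",np.degrees(az),"heading",np.degrees(np.arctan2(z[1],z[0])),"below horiz",np.degrees(-np.arcsin(z[2])),"elev",np.degrees(np.arctan2(p[2]-165,np.hypot(*p[:2]))),"J",q)
E
python3 pull.py
```

```text
8.35 J [ 0.631  0.677  0.849  0.461 -1.392  0.647] P [851.415 282.977 493.437] w 85.5982112906858
tool x,y,z rows:
 [[ 0.803 -0.239  0.546]
 [-0.288 -0.957  0.005]
 [ 0.521 -0.161 -0.838]] 
F [0.879 0.304 0.538] T [ 0.335  0.939 -0.028]
az 18.384796859212955 heading -17.17979803294773 below horiz 56.92498610769395 elev 20.105924570635896 J [ 0.631  0.677  0.849  0.461 -1.392  0.647]
```

>>> send_rows([
  [2.5,-1.6,0.1],
  [2.5,-1.6,0.1],
  [2.5,-1.6,0.1],
  [2.5,-1.6,0.1],
], yaw=[0,0,0,0], fingers=[0,0,0,0])

```text
clock: 8.75
position: [907.8, 296.7, 491.5]
ee_rot: [0.946, -0.134, 0.294, 0.04]
contact_force: [1.1, 0.2, -2.2]
gripper_width: 85.3
```

```bash
python3 pull.py
```

```text
az 18.10023012584909 heading -15.818194110478947 below horiz 55.52203413402374 elev 18.875870821463376 J [ 0.607  0.949  1.401  0.453 -1.608  0.797]
```

>>> send_rows([
  [2.5,-1.6,0.1],
], yaw=[0], fingers=[0])

```text
clock: 8.85
position: [917.4, 297.0, 496.2]
ee_rot: [0.942, -0.131, 0.309, 0.034]
contact_force: [-0.2, -0.8, 1.0]
gripper_width: 85.4
```

>>> send_rows([
  [2.5,-1.6,0.1],
], yaw=[0], fingers=[0])

```text
clock: 8.95
position: [890.0, 278.8, 528.7]
ee_rot: [0.947, -0.128, 0.294, 0.028]
contact_force: [2.7, 1.9, -3.8]
gripper_width: 85.1
```

>>> send_rows([
  [2.5,-1.6,0.1],
], yaw=[0], fingers=[0])

```text
clock: 9.05
position: [890.8, 270.4, 555.7]
ee_rot: [0.94, -0.128, 0.317, 0.02]
contact_force: [-2.2, -1.2, 3.5]
gripper_width: 85.5
```

```bash
python3 pull.py; python3 st.py
```

```text
az 16.886679322064087 heading -11.433279046492915 below horiz 52.97890507970716 elev 22.76694992342962 J [ 0.591  0.878  1.408  0.443 -1.608  0.839]
9.05 J [ 0.591  0.878  1.408  0.443 -1.608  0.839] P [890.77  270.411 555.687] w 85.5241352070177
tool x,y,z rows:
 [[ 0.766 -0.228  0.601]
 [-0.253 -0.966 -0.043]
 [ 0.59  -0.119 -0.798]] 
F [-2.222 -1.191  3.474] T [ 0.155  1.009 -0.111]
```

>>> send_rows([
  [2.5,-1.5,0.5],
], yaw=[0], fingers=[0])

```text
clock: 9.15
position: [910.2, 276.6, 549.3]
ee_rot: [0.934, -0.127, 0.334, 0.013]
contact_force: [0.7, 0.5, -0.9]
gripper_width: 85.4
```

>>> send_rows([
  [2.5,-1.5,0.5],
], yaw=[0], fingers=[0])

```text
clock: 9.25
position: [927.5, 280.9, 544.7]
ee_rot: [0.928, -0.125, 0.351, 0.006]
contact_force: [0.2, 0.3, 0.3]
gripper_width: 85.3
```

>>> send_rows([
  [2.5,-1.5,0.5],
], yaw=[0], fingers=[0])

```text
clock: 9.35
position: [941.5, 283.6, 544.0]
ee_rot: [0.922, -0.123, 0.367, -0.001]
contact_force: [-0.0, -1.0, -0.0]
gripper_width: 85.4
```

>>> send_rows([
  [2.5,-1.5,0.5],
], yaw=[0], fingers=[0])

```text
clock: 9.45
position: [913.6, 263.9, 570.6]
ee_rot: [0.93, -0.118, 0.348, -0.007]
contact_force: [3.4, 2.5, -4.1]
gripper_width: 85.2
```

```bash
python3 pull.py; python3 st.py
```

```text
az 16.112232101300105 heading -6.186595949020895 below horiz 49.297031564465875 elev 23.10097958703992 J [ 0.566  0.862  1.387  0.42  -1.51   0.854]
9.45 J [ 0.566  0.862  1.387  0.42  -1.51   0.854] P [913.607 263.91  570.638] w 85.18304704519447
tool x,y,z rows:
 [[ 0.73  -0.225  0.645]
 [-0.216 -0.972 -0.095]
 [ 0.648 -0.07  -0.758]] 
F [ 3.391  2.461 -4.065] T [0.332 1.419 0.194]
```

>>> send_rows([
  [2.8,-0.4,1.0],
], yaw=[0], fingers=[0])

```text
clock: 9.55
position: [919.4, 238.7, 597.5]
ee_rot: [0.922, -0.117, 0.37, -0.013]
contact_force: [-1.3, -1.8, 4.3]
gripper_width: 85.5
```

>>> send_rows([
  [2.8,-0.4,1.0],
], yaw=[0], fingers=[0])

```text
clock: 9.65
position: [943.7, 227.2, 591.7]
ee_rot: [0.915, -0.116, 0.386, -0.019]
contact_force: [1.0, 0.2, -0.2]
gripper_width: 85.3
```

>>> send_rows([
  [2.8,-0.4,0.5],
], yaw=[0], fingers=[0])

```text
clock: 9.75
position: [959.8, 215.5, 592.8]
ee_rot: [0.909, -0.114, 0.401, -0.024]
contact_force: [0.9, -0.0, -1.3]
gripper_width: 85.4
```

>>> send_rows([
  [2.8,-0.4,0.5],
], yaw=[0], fingers=[0])

```text
clock: 9.85
position: [971.1, 202.8, 600.6]
ee_rot: [0.902, -0.113, 0.416, -0.029]
contact_force: [0.3, -0.2, 0.0]
gripper_width: 85.9
```

>>> send_rows([
  [2.8,-0.4,0.5],
], yaw=[0], fingers=[0])

```text
clock: 9.95
position: [981.2, 190.8, 609.4]
ee_rot: [0.894, -0.112, 0.432, -0.034]
contact_force: [-0.3, -0.5, 0.1]
gripper_width: 85.0
```

```bash
python3 pull.py; python3 st.py
```

```text
az 11.002862106824471 heading -2.6574111570881493 below horiz 38.62910170556326 elev 23.96932060848638 J [ 0.454  0.869  1.408  0.399 -1.3    0.927]
9.95 J [ 0.454  0.869  1.408  0.399 -1.3    0.927] P [981.182 190.773 609.39 ] w 85.0299204389664
tool x,y,z rows:
 [[ 0.602 -0.229  0.765]
 [-0.17  -0.973 -0.157]
 [ 0.78  -0.036 -0.624]] 
F [-0.312 -0.465  0.127] T [0.066 1.577 0.024]
```

>>> send_rows([
  [2.7,-0.5,0.8],
], yaw=[0], fingers=[0])

```text
clock: 10.05
position: [992.8, 180.9, 616.0]
ee_rot: [0.886, -0.11, 0.448, -0.038]
contact_force: [-1.1, -0.4, 1.1]
gripper_width: 85.6
```

>>> send_rows([
  [2.7,-0.5,0.8],
], yaw=[0], fingers=[0])

```text
clock: 10.15
position: [1003.8, 172.1, 622.0]
ee_rot: [0.878, -0.109, 0.464, -0.043]
contact_force: [-0.2, 0.4, 0.4]
gripper_width: 85.3
```

>>> send_rows([
  [2.7,-0.5,0.8],
], yaw=[0], fingers=[0])

```text
clock: 10.25
position: [1013.1, 163.3, 629.6]
ee_rot: [0.87, -0.108, 0.48, -0.047]
contact_force: [-0.4, -1.1, -0.1]
gripper_width: 85.5
```

>>> send_rows([
  [2.7,-0.5,0.8],
], yaw=[0], fingers=[0])

```text
clock: 10.35
position: [1020.7, 154.9, 638.7]
ee_rot: [0.861, -0.107, 0.495, -0.051]
contact_force: [0.0, -1.0, 0.0]
gripper_width: 85.3
```

>>> send_rows([
  [2.7,-0.5,0.8],
], yaw=[0], fingers=[0])

```text
clock: 10.45
position: [1026.9, 146.7, 648.9]
ee_rot: [0.852, -0.105, 0.51, -0.054]
contact_force: [0.0, -0.4, 0.3]
gripper_width: 85.3
```

>>> send_rows([
  [2.7,-0.5,0.8],
], yaw=[0], fingers=[0])

```text
clock: 10.55
position: [1031.7, 139.0, 660.3]
ee_rot: [0.843, -0.104, 0.525, -0.058]
contact_force: [1.2, -0.3, -0.8]
gripper_width: 85.4
```

```bash
python3 pull.py; python3 st.py
```

```text
az 7.670317774674837 heading -0.7495420000467633 below horiz 26.28422446436142 elev 25.445530301829475 J [ 0.375  0.873  1.408  0.399 -1.061  0.956]
10.55 J [ 0.375  0.873  1.408  0.399 -1.061  0.956] P [1031.747  138.953  660.347] w 85.39678960994252
tool x,y,z rows:
 [[ 0.428 -0.236  0.872]
 [-0.115 -0.972 -0.207]
 [ 0.897 -0.012 -0.443]] 
F [ 1.196 -0.28  -0.839] T [-0.039  1.783  0.035]
```

>>> send_rows([
  [2.7,-0.6,0.6],
], yaw=[0], fingers=[0])

```text
clock: 10.65
position: [1033.3, 133.0, 674.2]
ee_rot: [0.834, -0.103, 0.539, -0.061]
contact_force: [-0.1, -0.0, -1.0]
gripper_width: 85.6
```

>>> send_rows([
  [2.7,-0.6,0.6],
], yaw=[0], fingers=[0])

```text
clock: 10.75
position: [1033.0, 127.8, 689.7]
ee_rot: [0.825, -0.102, 0.552, -0.064]
contact_force: [-0.2, 0.4, -0.1]
gripper_width: 85.2
```

>>> send_rows([
  [2.7,-0.6,0.6],
], yaw=[0], fingers=[0])

```text
clock: 10.85
position: [1031.8, 122.8, 705.5]
ee_rot: [0.816, -0.1, 0.565, -0.067]
contact_force: [-0.6, -0.2, -0.5]
gripper_width: 85.4
```

>>> send_rows([
  [2.7,-0.6,0.6],
], yaw=[0], fingers=[0])

```text
clock: 10.95
position: [1029.6, 117.9, 721.5]
ee_rot: [0.807, -0.099, 0.578, -0.069]
contact_force: [0.1, -0.7, -0.4]
gripper_width: 85.6
```

>>> send_rows([
  [2.7,-0.6,0.6],
], yaw=[0], fingers=[0])

```text
clock: 11.05
position: [1026.2, 113.1, 738.0]
ee_rot: [0.798, -0.097, 0.59, -0.071]
contact_force: [0.7, -0.4, 0.0]
gripper_width: 85.3
```

>>> send_rows([
  [2.7,-0.6,0.6],
], yaw=[0], fingers=[0])

```text
clock: 11.15
position: [1021.7, 108.4, 755.1]
ee_rot: [0.789, -0.096, 0.602, -0.073]
contact_force: [-0.4, -0.1, -0.1]
gripper_width: 85.4
```

```bash
python3 pull.py; python3 st.py; python3 fit.py
```

```text
az 6.056212413772382 heading 0.0014849815776494608 below horiz 15.357692633980959 elev 29.87011574024703 J [ 0.344  0.82   1.407  0.423 -0.915  0.967]
11.15 J [ 0.344  0.82   1.407  0.423 -0.915  0.967] P [1021.701  108.399  755.089] w 85.39269295276752
tool x,y,z rows:
 [[ 0.257 -0.24   0.936]
 [-0.063 -0.971 -0.231]
 [ 0.964  0.    -0.265]] 
F [-0.438 -0.121 -0.144] T [-0.011  1.89  -0.009]
1 963.2557478809606 [ 160.51    21.104   19.785  725.128  444.086  724.786 -160.422  702.644
  740.793 -452.29   259.497]
posres [np.float64(0.7), np.float64(4.67), np.float64(2.67), np.float64(3.44), np.float64(2.67), np.float64(1.98), np.float64(0.76), np.float64(0.34), np.float64(1.42), np.float64(4.94), np.float64(10.96), np.float64(8.39), np.float64(11.36), np.float64(13.45), np.float64(8.04), np.float64(11.94), np.float64(33.68)] rot [np.float64(0.001), np.float64(0.0281), np.float64(0.0293), np.float64(0.0539), np.float64(0.0362), np.float64(0.02), np.float64(0.0008), np.float64(0.0165), np.float64(0.0369), np.float64(0.0943), np.float64(0.2239), np.float64(0.9217), np.float64(0.8851), np.float64(0.8398), np.float64(0.799), np.float64(0.7977), np.float64(0.8453)]
-1 0.28773920069507386 [ 160.616    0.007    0.01   725.517  421.792  725.511 -159.801  725.514
  719.493   -0.004  725.508]
posres [np.float64(0.01), np.float64(0.01), np.float64(0.01), np.float64(0.0), np.float64(0.0), np.float64(0.0), np.float64(0.0), np.float64(0.0), np.float64(0.0), np.float64(0.0), np.float64(0.0), np.float64(0.01), np.float64(0.0), np.float64(0.0), np.float64(0.0), np.float64(0.0), np.float64(0.0)] rot [np.float64(0.0001), np.float64(0.0), np.float64(0.0), np.float64(0.0), np.float64(0.0), np.float64(0.0), np.float64(0.0), np.float64(0.0), np.float64(0.0), np.float64(0.0), np.float64(0.0), np.float64(0.0), np.float64(0.0), np.float64(0.0), np.float64(0.0), np.float64(0.0), np.float64(0.0)]
```

Run:
```python
from h import *
im=cv2.imread("pics/top0.png");g=im.max(axis=2).astype(int)
# handle: dark columns per row
pts=[]
for r in range(214,266,2):
    row=g[r,396:420]; c=np.where(row<60)[0]
    if len(c): pts.append((r,396+c.mean(),len(c),c.min()+396,c.max()+396))
for p in pts: print(p,onz("top",(p[1],p[0]),65))
hsv=cv2.cvtColor(im,cv2.COLOR_BGR2HSV)
m=(((hsv[...,0]<8)|(hsv[...,0]>172))&(hsv[...,1]>170)).astype(np.uint8);m[:, :380]=0;m[:,450:]=0
cn,_=cv2.findContours(m,cv2.RETR_EXTERNAL,cv2.CHAIN_APPROX_NONE);c=max(cn,key=cv2.contourArea);print(cv2.boundingRect(c),cv2.contourArea(c))
print("rim guess",onz("top",(416.2,194.7),130))
s=cv2.imread("pics/scene0.png");gs=s.max(axis=2)
pts=[]
for r in range(194,224,3):
    cc=np.where(gs[r,140:175]<70)[0]
    if len(cc): x=140+cc.mean();print("scene",r,x,len(cc),onz("scene",(x,r),65))
```

```text
(214, np.float64(407.5), 4, np.int64(406), np.int64(409)) [ 546.198 -371.137   65.   ]
(216, np.float64(407.5), 4, np.int64(406), np.int64(409)) [ 540.785 -371.132   65.   ]
(218, np.float64(407.0), 5, np.int64(405), np.int64(409)) [ 535.344 -369.778   65.   ]
(220, np.float64(407.0), 5, np.int64(405), np.int64(409)) [ 529.94  -369.774   65.   ]
(222, np.float64(407.0), 5, np.int64(405), np.int64(409)) [ 524.54 -369.77   65.  ]
(224, np.float64(407.0), 5, np.int64(405), np.int64(409)) [ 519.143 -369.765   65.   ]
(226, np.float64(407.0), 5, np.int64(405), np.int64(409)) [ 513.751 -369.761   65.   ]
(228, np.float64(406.5), 4, np.int64(405), np.int64(408)) [ 508.332 -368.41    65.   ]
(230, np.float64(407.0), 5, np.int64(405), np.int64(409)) [ 502.98  -369.753   65.   ]
(232, np.float64(406.5), 4, np.int64(405), np.int64(408)) [ 497.568 -368.403   65.   ]
(234, np.float64(406.5), 4, np.int64(405), np.int64(408)) [ 492.193 -368.399   65.   ]
(236, np.float64(406.0), 5, np.int64(404), np.int64(408)) [ 486.79  -367.051   65.   ]
(238, np.float64(406.0), 5, np.int64(404), np.int64(408)) [
[... 945 characters left out ...]
nt64(407)) [ 422.59  -364.336   65.   ]
(262, np.float64(405.0), 5, np.int64(403), np.int64(407)) [ 417.272 -364.334   65.   ]
(264, np.float64(405.0), 5, np.int64(403), np.int64(407)) [ 411.958 -364.332   65.   ]
(393, 179, 39, 31) 844.5
rim guess [ 591.618 -374.457  130.   ]
scene 197 155.5 2 [ 418.609 -364.629   65.   ]
scene 200 155.0 3 [ 429.376 -366.076   65.   ]
scene 203 155.0 3 [ 440.277 -366.117   65.   ]
scene 206 154.5 2 [ 450.808 -367.54    65.   ]
scene 209 154.5 2 [ 461.475 -367.573   65.   ]
scene 212 154.0 3 [ 471.778 -368.973   65.   ]
scene 215 154.0 3 [ 482.217 -368.997   65.   ]
scene 218 154.0 3 [ 492.545 -369.021   65.   ]
scene 221 154.0 1 [ 502.764 -369.045   65.   ]
```

```bash
python3 fit.py >/dev/null
cat > plan.py <<'E'
from ik import *
P[:]=np.load("p-1.npy")
def pts(q):
    d1,a,x3,z3,x5,z5,yt,zt,xt,y4,z4=P
    pp=np.array([[0,0,0],[a,0,d1],[x3,0,z3],[0,y4,z4],[x5,0,z5],[0,yt,zt]])
    M=np.eye(3);t=np.zeros(3);out={}
    for i in range(6):
        ax=AX[i]*(-1 if i==3 else 1);Ri=R.from_rotvec(ax*q[i]).as_matrix();ti=pp[i]-Ri@pp[i]
        t=M@ti+t;M=M@Ri
        if i==1: out["elbow"]=t+M@pp[2]
        if i==3: out["wrist"]=t+M@pp[4]
        if i==4: out["w5"]=t+M@np.array([x5,yt,z5])
    return out
def tool(M,yaw): return M@R.from_euler("z",yaw,degrees=True).as_matrix()
def go(name,q,t,M):
    o=solve(q,np.array(t,float),M,1.)
    k=pts(o.x);print(name,"res",np.round(np.abs(o.fun).max(),4),"J",o.x,"wrist",k["wrist"].round(),"w5",k["w5"].round(),"elbow",k["elbow"].round())
    return o.x
E
python3 - <<'E'
from plan import *
s=read_state();q=np.array(s["joints"]);M=R.from_quat(s["ee_rot"]).as_matrix()
p=np.array(s["position"])
M1=tool(M,-13.9);print(M1.T)
z=M1[:,2]
q=go("roll",q,p,M1)
for x in(900,800,700): q=go("back",q,[x,p[1],650],M1)
g=np.array([445,-366,65])+19*z
q1=go("b",q,[500,-300,400],M1)
q1=go("pre",q1,g+[0,0,150],M1)
q1=go("g",q1,g,M1)
q2=go("lift",q1,g+[0,0,100],M1)
# rack frame
X=np.array([.9943,.1063,0]);Y=np.array([-.1063,.9943,0]);rm=np.array([714,50,0])
for yw in(0,30,60,90,110):
    c=rm+X*0+Y*45+[0,0,115]; gp=c-150*np.array([1,0,0])+19*z
    q2=go("rack%d"%yw,q2,gp,tool(M1,yw))
E
```

```text
[[ 0.265  0.001  0.964]
 [ 0.    -1.     0.001]
 [ 0.964  0.    -0.265]]
roll res 0.0 J [ 0.344  0.817  1.399  0.424 -0.911  1.207] wrist [720. 258. 779.] w5 [735. 108. 834.] elbow [388. 139. 547.]
back res 0.004 J [ 0.167  0.314  0.032  1.618 -0.163 -0.093] wrist [571.  96. 580.] w5 [614. 111. 734.] elbow [172.  29. 698.]
back res 0.0087 J [ 0.16   0.135 -0.177  1.782 -0.163 -0.257] wrist [471.  76. 591.] w5 [514. 117. 739.] elbow [ 75.  12. 720.]
back res 0.0053 J [ 0.158 -0.041 -0.366  1.874 -0.163 -0.349] wrist [372.  59. 591.] w5 [412. 114. 735.] elbow [-23.  -4. 725.]
b res 0.0213 J [-0.836 -0.047 -0.209 -1.338 -0.821  3.097] wrist [ 261. -289.  657.] w5 [ 217. -295.  504.] elbow [-18.  20. 725.]
pre res 0.1617 J [-0.892  0.062 -0.174 -1.296 -0.851  3.097] wrist [ 279. -346.  626.] w5 [ 223. -346.  476.] elbow [ 22. -27. 724.]
g res 0.2593 J [-0.823  0.148 -0.171 -1.288 -0.762  3.097] wrist [ 329. -355.  587.] w5 [ 264. -350.  441.] elbow [ 57. -61. 719.]
lift res 0.1949 J [-0.867  0.084 -0.18  -1.293 -0.819  3.097] wrist [ 294. -346.  614.] w5 [ 235. -344.  465.] elbow [ 31. -36. 724.]
rack0 res 0.2011 J [-0.099 -0.118 -0.489 -1.515 -0.163  3.097] wrist [325. -32. 569.] w5 [267. -35. 420.] elbow [-66.   7. 722.]
rack30 res 0.1838 J [-0.202 -0.079 -0.556 -1.977 -0.255  3.097] wrist [323. -66. 530.] w5 [270.   9. 400.] elbow [-44.   9. 724.]
rack60 res 0.1295 J [-0.411  0.095 -0.742 -2.346 -0.639  3.097] wrist [ 308. -134.  410.] w5 [275.   2. 333.] elbow [ 49. -21. 723.]
rack90 res 0.0285 J [-0.25   0.545 -0.962 -2.872 -1.231  3.097] wrist [310. -79. 223.] w5 [307.  81. 220.] elbow [284. -72. 644.]
rack110 res 0.0 J [-0.221  0.673 -1.03  -2.926 -1.432  2.822] wrist [289. -65. 184.] w5 [290.  95. 189.] elbow [343. -77. 602.]
```

```bash
cat >> plan.py <<'E'
def path(q,wps,step=25.):
    """wps list of (pos,M) ; first is start"""
    worst=0;prev=None
    for (a,Ma),(b,Mb) in zip(wps[:-1],wps[1:]):
        a=np.array(a,float);b=np.array(b,float)
        rv=R.from_matrix(Ma.T@Mb).as_rotvec();n=max(2,int(np.ceil(max(np.linalg.norm(b-a)/step,np.linalg.norm(rv)/.1))))
        mx=0;dj=0
        for i in range(1,n+1):
            f=i/n;o=solve(q,a+(b-a)*f,Ma@R.from_rotvec(rv*f).as_matrix(),1.)
            dj=max(dj,np.abs(o.x-q).max());q=o.x;mx=max(mx,np.abs(o.fun).max())
        k=pts(q);print("to",b.round(),"maxres %.4f maxdj %.2f"%(mx,dj),"J",q.round(2),"wrist",k["wrist"].round(),"w5",k["w5"].round())
    return q
E
cat > p1.py <<'E'
from plan import *
s=read_state();q0=np.array(s["joints"]);M=R.from_quat(s["ee_rot"]).as_matrix()
p=np.array(s["position"]);z=M[:,2]
g=np.array([445,-366,65])+19*z
for roll in(30,50):
    M1=tool(M,-13.9+roll);print("roll",roll)
    q=path(q0,[(p,M),(p,M1),([850,-250,650],M1),([600,-366,400],M1),(g+[0,0,150],M1),(g,M1)])
    q=path(q0,[(p,M),(p,M1),([950,-250,750],M1),([800,-500,600],M1),([600,-500,400],M1),(g+[0,0,150],M1),(g,M1)])
E
python3 p1.py
```

```text
roll 30
to [1022.  108.  755.] maxres 0.0000 maxdj 0.09 J [ 0.34  0.82  1.41  0.42 -0.92  0.69] wrist [720. 258. 779.] w5 [735. 108. 834.]
to [ 850. -250.  650.] maxres 0.0000 maxdj 0.35 J [-0.17  0.31  0.51 -0.35 -0.5   1.41] wrist [ 578. -100.  783.] w5 [ 563. -250.  729.]
to [ 600. -366.  400.] maxres 0.0000 maxdj 0.09 J [-0.8   0.18 -0.02 -1.39 -0.78  2.64] wrist [ 355. -369.  633.] w5 [ 313. -366.  479.]
to [ 463. -366.  210.] maxres 0.0477 maxdj 0.07 J [-1.11  0.27 -0.29 -1.55 -1.04  3.1 ] wrist [ 225. -456.  478.] w5 [ 185. -380.  343.]
to [ 463. -366.   60.] maxres 0.1408 maxdj 0.03 J [-1.1   0.42 -0.2  -1.53 -1.02  3.1 ] wrist [ 263. -510.  429.] w5 [ 214. -430.  299.]
to [1022.  108.  755.] maxres 0.0000 maxdj 0.09 J [ 0.34  0.82  1.41  0.42 -0.92  0.69] wrist [720. 258. 779.] w5 [735. 108. 834.]
to [ 950. -250.  750.] maxres 0.0000 maxdj 0.22 J [-0.14  0.6   1.17 -0.18 -0.84  1.2 ] wrist [669. -92. 853.] w5 [ 663. -250.  829.]
to [ 800. -500.  600.] maxres 0.0000 maxdj 0.07 J [-0.62  0.5   0.83 -0.84 -0.85  1.87] wrist [ 544. -391.  792.] w5 [ 513. -500.  679.]
to [ 600. -
[... 1199 characters left out ...]
5 [735. 108. 834.]
to [ 950. -250.  750.] maxres 0.0000 maxdj 0.22 J [-0.14  0.6   1.17 -0.18 -0.84  0.85] wrist [669. -92. 853.] w5 [ 663. -250.  829.]
to [ 800. -500.  600.] maxres 0.0000 maxdj 0.07 J [-0.62  0.5   0.83 -0.84 -0.85  1.52] wrist [ 544. -391.  792.] w5 [ 513. -500.  679.]
to [ 600. -500.  400.] maxres 0.0000 maxdj 0.07 J [-0.95  0.35  0.21 -1.34 -0.94  2.25] wrist [ 355. -496.  633.] w5 [ 313. -500.  479.]
to [ 463. -366.  210.] maxres 0.0000 maxdj 0.07 J [-1.15  0.36 -0.37 -1.65 -1.08  2.96] wrist [ 209. -468.  407.] w5 [ 176. -366.  289.]
to [ 463. -366.   60.] maxres 0.0600 maxdj 0.08 J [-1.17  0.58 -0.31 -1.67 -1.11  3.1 ] wrist [ 224. -529.  307.] w5 [ 191. -409.  206.]
```

```bash
cat > p2.py <<'E'
from plan import *
s=read_state();q0=np.array(s["joints"]);M=R.from_quat(s["ee_rot"]).as_matrix()
p=np.array(s["position"]);z=M[:,2]
g=np.array([445,-366,65])+19*z
X=np.array([.9943,.1063,0]);Y=np.array([-.1063,.9943,0]);rm=np.array([714,50,0])
for roll in(70,90,110):
    M1=tool(M,-13.9+roll);print("roll",roll)
    q=path(q0,[(p,M),(p,M1),([850,-250,650],M1),([600,-366,400],M1),(g+[0,0,150],M1),(g,M1)])
    c=rm+Y*60+[0,0,130]; gp=c-150*np.array([1,-.05,0])+19*z
    q=path(q,[(g,M1),(g+[0,0,100],M1),(gp+[-150,0,0],M1),(gp,M1)]+[(gp,tool(M1,y)) for y in (55,110)])
E
python3 p2.py
python3 - <<'E'
from h import *
print("block bottom",onz("top",(485,325),0),onz("top",(491,415),0))
im=cv2.imread("pics/top0.png");cv2.imwrite("pics/blk.png",cv2.resize(im[300:420,440:560],None,fx=4,fy=4))
im=cv2.imread("pics/scene0.png");cv2.imwrite("pics/blk2.png",cv2.resize(im[60:200,0:120],None,fx=4,fy=4))
E
```

```text
roll 70
to [1022.  108.  755.] maxres 0.0000 maxdj 0.10 J [ 0.34  0.82  1.41  0.42 -0.92 -0.01] wrist [720. 258. 779.] w5 [735. 108. 834.]
to [ 850. -250.  650.] maxres 0.0000 maxdj 0.35 J [-0.17  0.31  0.51 -0.35 -0.5   0.71] wrist [ 578. -100.  783.] w5 [ 563. -250.  729.]
to [ 600. -366.  400.] maxres 0.0000 maxdj 0.09 J [-0.8   0.18 -0.02 -1.39 -0.78  1.94] wrist [ 355. -369.  633.] w5 [ 313. -366.  479.]
to [ 463. -366.  210.] maxres 0.0000 maxdj 0.07 J [-1.15  0.36 -0.37 -1.65 -1.08  2.61] wrist [ 209. -468.  407.] w5 [ 176. -366.  289.]
to [ 463. -366.   60.] maxres 0.0000 maxdj 0.08 J [-1.21  0.71 -0.43 -1.79 -1.18  3.05] wrist [ 194. -511.  204.] w5 [ 176. -366.  139.]
to [ 463. -366.  160.] maxres 0.0000 maxdj 0.08 J [-1.17  0.47 -0.4  -1.7  -1.11  2.77] wrist [ 204. -486.  341.] w5 [ 176. -366.  239.]
to [426. 117. 125.] maxres 0.0999 maxdj 0.07 J [-0.49 -0.07 -1.07 -2.42 -0.79  3.1 ] wrist [167. -89. 370.] w5 [146.  59. 313.]
to [576. 117. 125.] maxres 0.1042 maxdj 0.06 J [-0.37  0.16 -0.81 -2.52 -0.74  3.1 ] wrist [ 306. -120.  371.] w5 [282.  29. 318.]
to [576. 117. 125
[... 2282 characters left out ...]
0.] maxres 0.0000 maxdj 0.08 J [-1.17  0.47 -0.4  -1.7  -1.11  2.07] wrist [ 204. -486.  341.] w5 [ 176. -366.  239.]
to [426. 117. 125.] maxres 0.0890 maxdj 0.12 J [-0.44  0.09 -1.07 -2.56 -0.91  2.55] wrist [199. -94. 337.] w5 [184.  61. 302.]
to [576. 117. 125.] maxres 0.0788 maxdj 0.30 J [-0.15  0.61 -1.04 -3.   -1.38  2.81] wrist [288. -43. 202.] w5 [289. 117. 204.]
to [576. 117. 125.] maxres 0.0000 maxdj 0.10 J [-0.15  0.61 -1.04 -3.   -1.38  1.85] wrist [288. -43. 202.] w5 [289. 117. 204.]
to [576. 117. 125.] maxres 0.0000 maxdj 0.10 J [-0.15  0.61 -1.04 -3.   -1.38  0.89] wrist [288. -43. 202.] w5 [289. 117. 204.]
block bottom [ 245.422 -606.127    0.   ] [   3.323 -618.769    0.   ]
```

View pics/blk.png

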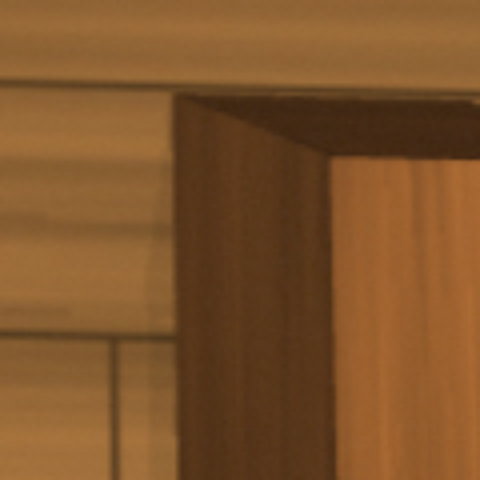

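View pics/blk2.png

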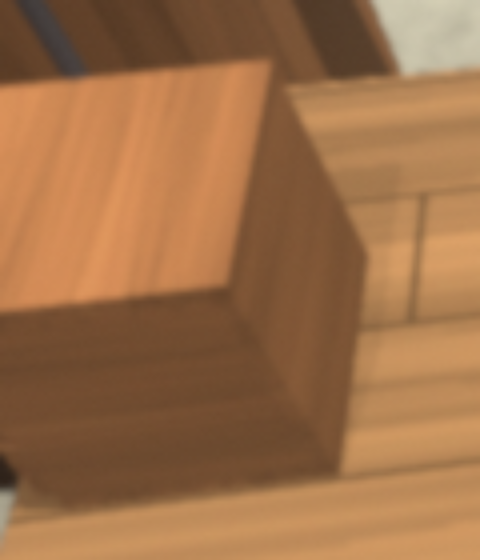

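```bash
cat > p3.py <<'E'
from plan import *
s=read_state();M=R.from_quat(s["ee_rot"]).as_matrix();z=M[:,2]
M1=tool(M,-13.9+100)
seeds=[np.array([-1.21,.71,-.43,-1.79,-1.18,2.4]),np.array([-.15,.61,-1.04,-3,-1.38,1.85])]
for zz in(125,160):
  print("z",zz,"rows: TCP x ; cols TCP y from -360 to 160")
  for x in range(360,620,30):
    r=[]
    for y in range(-360,170,40):
        r.append(min(np.abs(solve(s0,np.array([x,y,zz],float),M1,1.).fun).max() for s0 in seeds)*1000)
    print(x,np.array(r).round(0).astype(int))
E
python3 p3.py
```

```text
z 125 rows: TCP x ; cols TCP y from -360 to 160
360 [  0   0   0   0   0   0   5  26  40  71  88  96 104 112]
390 [  0   0   0   0   0   0   1  18  36  58  81  95 105 115]
420 [  0   0   0   0   0   0   0   9  28  40  64  83  96 101]
450 [  0   0   0   0   0   0   0   2  17  30  44  58  80 102]
480 [ 0  0  0  0  0  0  0  0  5 22 38 54 70 78]
510 [ 0  0  0  0  0  0  0  0  0  7 23 37 47 52]
540 [ 0  0  0  0  0  0  0  0  0  0  2 14 22 24]
570 [0 0 0 0 0 0 0 0 0 0 0 0 0 0]
600 [0 0 0 0 0 0 0 0 0 0 0 0 0 0]
z 160 rows: TCP x ; cols TCP y from -360 to 160
360 [ 0  0  0  0  0  0  0  9 29 47 58 67 76 85]
390 [ 0  0  0  0  0  0  0  4 22 41 56 67 78 88]
420 [ 0  0  0  0  0  0  0  0 14 32 49 63 75 86]
450 [ 0  0  0  0  0  0  0  0  5 20 35 48 57 72]
480 [ 0  0  0  0  0  0  0  0  0  9 20 32 47 62]
510 [ 0  0  0  0  0  0  0  0  0  0 10 22 33 41]
540 [ 0  0  0  0  0  0  0  0  0  0  0  4 12 16]
570 [0 0 0 0 0 0 0 0 0 0 0 0 0 0]
600 [0 0 0 0 0 0 0 0 0 0 0 0 0 0]
```

Run:
```python
from h import *
im=cv2.imread("pics/top0.png");hsv=cv2.cvtColor(im,cv2.COLOR_BGR2HSV)
m=((hsv[...,0]>125)&(hsv[...,0]<165)&(hsv[...,1]>70)).astype(np.uint8)
cn,_=cv2.findContours(m,cv2.RETR_EXTERNAL,cv2.CHAIN_APPROX_NONE);c=max(cn,key=cv2.contourArea);print(cv2.boundingRect(c))
print("rim z130",onz("top",(293,290),130),"handle end z65",onz("top",(356,312),65),onz("top",(310,294),65))
s=cv2.imread("pics/scene0.png");hs=cv2.cvtColor(s,cv2.COLOR_BGR2HSV)
m=((hs[...,0]>125)&(hs[...,0]<165)&(hs[...,1]>70)).astype(np.uint8)
cn,_=cv2.findContours(m,cv2.RETR_EXTERNAL,cv2.CHAIN_APPROX_NONE);c=max(cn,key=cv2.contourArea);x,y,w,h=cv2.boundingRect(c);print(x,y,w,h)
print("scene rim",onz("scene",(x+w/2,y+8),130),"foot",onz("scene",(x+w/2,y+h),0))
```

```text
(278, 274, 32, 32)
rim z130 [343.176 -64.092 130.   ] handle end z65 [ 282.547 -234.402   65.   ] [ 326.744 -111.625   65.   ]
241 140 26 44
scene rim [339.441 -64.89  130.   ] foot [366.384 -75.096   0.   ]
```

```bash
cat > p4.py <<'E'
from plan import *
s=read_state();q0=np.array(s["joints"]);M=R.from_quat(s["ee_rot"]).as_matrix()
p=np.array(s["position"]);z=M[:,2]
M1=tool(M,76)
g=np.array([593-140,-366.4,65])+19*z
print("g",g,M1.T)
q=path(q0,[(p,M),(p,M1),([850,-250,650],M1),([600,-300,400],M1),(g+[0,70,140],M1),(g+[0,70,0],M1),(g,M1),(g+[0,0,100],M1)])
Mt=tool(M1,60)
L=g+[0,0,100]
q=path(q,[(L,M1),([480,-200,160],Mt),([500,-100,155],Mt),([560,0,155],Mt),([590,120,155],Mt),([590,120,165],tool(M1,85)),([590,120,165],tool(M1,115))])
E
python3 p4.py
```

```text
g [ 471.322 -366.4     59.968] [[ 0.001 -1.     0.002]
 [-0.265 -0.002 -0.964]
 [ 0.964  0.    -0.265]]
to [1022.  108.  755.] maxres 0.0000 maxdj 0.09 J [ 0.34  0.82  1.41  0.42 -0.92 -0.36] wrist [720. 258. 779.] w5 [735. 108. 834.]
to [ 850. -250.  650.] maxres 0.0000 maxdj 0.35 J [-0.17  0.31  0.51 -0.35 -0.5   0.36] wrist [ 578. -100.  783.] w5 [ 563. -250.  729.]
to [ 600. -300.  400.] maxres 0.0000 maxdj 0.09 J [-0.7   0.1  -0.12 -1.41 -0.69  1.59] wrist [ 355. -302.  633.] w5 [ 313. -300.  479.]
to [ 471. -296.  200.] maxres 0.0000 maxdj 0.08 J [-1.09  0.32 -0.51 -1.74 -1.05  2.38] wrist [ 213. -412.  385.] w5 [ 184. -296.  279.]
to [ 471. -296.   60.] maxres 0.0000 maxdj 0.09 J [-1.16  0.72 -0.57 -1.89 -1.2   2.86] wrist [ 196. -450.  182.] w5 [ 184. -296.  139.]
to [ 471. -366.   60.] maxres 0.0000 maxdj 0.06 J [-1.19  0.72 -0.42 -1.8  -1.17  2.7 ] wrist [ 202. -511.  205.] w5 [ 184. -366.  139.]
to [ 471. -366.  160.] maxres 0.0000 maxdj 0.08 J [-1.16  0.47 -0.39 -1.71 -1.1   2.42] wrist [ 212. -486.  341.] w5 [ 184. -366.  239.]
to [ 480. -200.  160.] maxres 0.0000 maxdj 0.07 J [-1.02  0.39 -0.72 -1.96 -1.09  1.65] wrist [ 211. -344.  305.] w5 [ 193. -200.  239.]
to [ 500. -100.  155.] maxres 0.0000 maxdj 0.06 J [-0.86  0.43 -0.89 -2.21 -1.15  1.89] wrist [ 222. -256.  265.] w5 [ 213. -100.  234.]
to [560.   0. 155.] maxres 0.0000 maxdj 0.08 J [-0.52  0.47 -0.95 -2.59 -1.18  2.02] wrist [ 276. -159.  246.] w5 [273.  -0. 234.]
to [590. 120. 155.] maxres 0.0000 maxdj 0.08 J [-0.13  0.5  -0.99 -3.01 -1.22  2.09] wrist [303. -40. 236.] w5 [303. 120. 234.]
to [590. 120. 165.] maxres 0.0000 maxdj 0.09 J [-0.13  0.47 -0.98 -3.01 -1.18  1.64] wrist [304. -40. 247.] w5 [303. 120. 244.]
to [590. 120. 165.] maxres 0.0000 maxdj 0.09 J [-0.13  0.47 -0.98 -3.01 -1.18  1.12] wrist [304. -40. 247.] w5 [303. 120. 244.]
```

>>> send_rows([
  [-0.057,0.383,-0.138],
  [-0.057,0.383,-0.138],
  [-0.057,0.383,-0.138],
  [-0.057,0.383,-0.138],
  [-0.057,0.383,-0.138],
  [-0.057,0.383,-0.138],
  [-0.057,0.383,-0.138],
  [-0.057,0.383,-0.138],
  [-0.057,0.383,-0.138],
  [-0.057,0.383,-0.138],
  [-0.057,0.383,-0.138],
  [-0.057,0.383,-0.138],
], yaw=[8,16,24,32,40,48,56,64,72,76,76,76], fingers=[75,75,75,75,75,75,75,75,75,75,75,75])

```text
clock: 12.35
position: [849.4, -249.7, 650.7]
ee_rot: [0.563, -0.561, 0.43, -0.428]
contact_force: [-0.5, -0.1, -0.9]
gripper_width: 60.4
```

```bash
python3 st.py;python3 pull.py
cat > mv.py <<'E'
# usage: mv.py X Y Z -> tool-frame shift in m to reach a world TCP position
from h import *
import sys
s=read_state();M=R.from_quat(s["ee_rot"]).as_matrix()
for i in range(1,len(sys.argv),3):
    v=np.array([float(x) for x in sys.argv[i:i+3]])
    d=M.T@(v-np.array(s["position"]))/1000;print(v,"shift",d.round(3),"dist",np.linalg.norm(d).round(3))
E
python3 mv.py 600 -300 400
```

```text
12.35 J [-0.171  0.31   0.511 -0.351 -0.498  0.362] P [ 849.381 -249.692  650.7  ] w 60.43188694753513
tool x,y,z rows:
 [[ 0.001 -1.     0.005]
 [-0.264 -0.005 -0.965]
 [ 0.965 -0.    -0.264]] 
F [-0.476 -0.053 -0.866] T [-0.012  1.905 -0.012]
az -16.381737928829473 heading -0.020844499557871158 below horiz 15.28749261916739 elev 28.749808506820465 J [-0.171  0.31   0.511 -0.351 -0.498  0.362]
[ 600. -300.  400.] shift [ 0.049  0.308 -0.174] dist 0.357
```

>>> send_rows([
  [0.049,0.308,-0.174],
  [0.049,0.308,-0.174],
  [0.049,0.308,-0.174],
  [0.049,0.308,-0.174],
  [0.049,0.308,-0.174],
  [0.049,0.308,-0.174],
  [0.049,0.308,-0.174],
  [0.049,0.308,-0.174],
  [0.049,0.308,-0.174],
], yaw=[0,0,0,0,0,0,0,0,0], fingers=[75,75,75,75,75,75,75,75,75])

```text
clock: 13.25
position: [600.0, -300.4, 398.4]
ee_rot: [0.564, -0.561, 0.43, -0.427]
contact_force: [0.4, -1.1, 0.3]
gripper_width: 60.3
```

```bash
python3 st.py; python3 mv.py 471 -290 200
```

```text
13.25 J [-0.706  0.098 -0.12  -1.411 -0.685  1.593] P [ 599.973 -300.375  398.408] w 60.261101978998006
tool x,y,z rows:
 [[ 0.    -1.     0.005]
 [-0.266 -0.005 -0.964]
 [ 0.964 -0.001 -0.266]] 
F [ 0.389 -1.15   0.321] T [-0.038  1.86   0.026]
[ 471. -290.  200.] shift [-0.011  0.226 -0.072] dist 0.237
```

>>> send_rows([
  [-0.011,0.226,-0.072],
  [-0.011,0.226,-0.072],
  [-0.011,0.226,-0.072],
  [-0.011,0.226,-0.072],
  [-0.011,0.226,-0.072],
  [-0.011,0.226,-0.072],
], yaw=[0,0,0,0,0,0], fingers=[75,75,75,75,75,75])

```text
clock: 13.85
position: [469.5, -289.5, 194.9]
ee_rot: [0.564, -0.564, 0.426, -0.427]
contact_force: [0.2, 0.4, 0.3]
gripper_width: 60.0
```

```bash
python3 - <<'E'
from h import *
s=read_state()
for n in("top","scene","wrist"):
    cv2.imwrite(f"pics/{n}1.png",get_image(n))
# predicted projections
for n in("top","wrist"):
    print(n,proj(n,[[593,-374,130],[410,-364,65],[453,-366,65],[593,-374,0]],s))
E
python3 st.py; python3 mv.py 471 -290 60
```

```text
top [[416.02  194.16 ]
 [404.876 264.734]
 [405.616 248.608]
 [401.842 199.157]]
wrist [[321.565  89.475]
 [710.225 112.03 ]
 [576.81  103.378]
 [464.738  90.03 ]]
14.0 J [-1.086  0.316 -0.514 -1.749 -1.05   2.392] P [ 472.52  -291.205  201.408] w 60.30708059688876
tool x,y,z rows:
 [[ 0.003 -1.     0.009]
 [-0.264 -0.009 -0.964]
 [ 0.965  0.    -0.264]] 
F [ 0.722 -0.134  0.283] T [ 0.019  1.924 -0.045]
[ 471. -290.   60.] shift [-0.002  0.137  0.036] dist 0.141
```

View pics/wrist1.png

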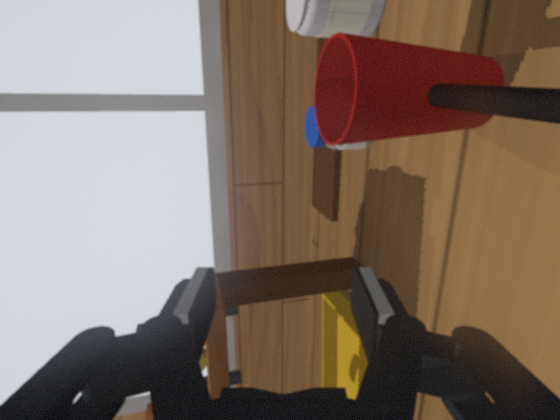

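View pics/top1.png

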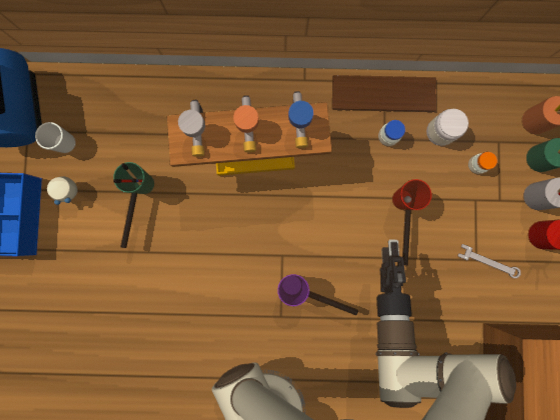

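View pics/scene1.png

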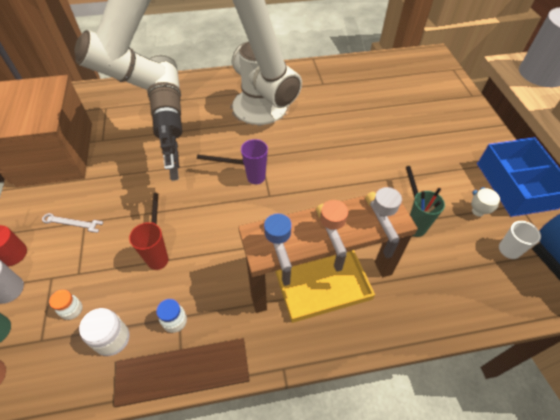

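Run:
```python
from plan import *
s=read_state();k=pts(s["joints"]);w=k["wrist"];a=w-k["w5"];a/=np.linalg.norm(a);print(w,k["w5"],a)
print("wrist px",proj("top",w),proj("scene",w))
for d in(30,50,70,90): print(d,proj("top",w+a*d),proj("scene",w+a*d))
B=onz("top",(483.8,324),0);print("B",B)
for h in(170,180,190,200): print(h,proj("top",[B[0],B[1],h]),proj("scene",[B[0],B[1],h]))
print(proj("scene",B))
for n,c in(("top",(440,340,120,80)),("scene",(70,20,120,90))):
    im=cv2.imread(f"pics/{n}1.png");x,y,w_,h_=c
    cv2.imwrite(f"pics/{n}1c.png",cv2.resize(im[y:y+h_,x:x+w_],None,fx=5,fy=5))
```

```text
[ 214.449 -407.237  386.1  ] [ 185.368 -291.324  280.011] [ 0.182 -0.725  0.664]
wrist px [[476.005 377.639]] [[105.562  56.157]]
30 [[492.51 378.23]] [[93.307 50.933]]
50 [[503.962 378.64 ]] [[84.827 47.317]]
70 [[515.793 379.064]] [[76.085 43.59 ]]
90 [[528.024 379.503]] [[67.068 39.746]]
B [ 248.083 -602.821    0.   ]
170 [[516.86  337.279]] [[ 60.185 139.153]]
180 [[519.142 338.196]] [[ 58.603 136.531]]
190 [[521.469 339.13 ]] [[ 56.998 133.871]]
200 [[523.841 340.083]] [[ 55.369 131.172]]
[[ 83.96  178.551]]
```

View pics/scene1c.png

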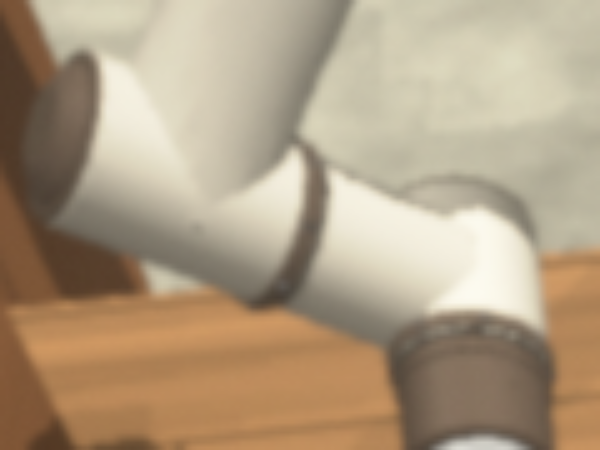

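View pics/top1c.png

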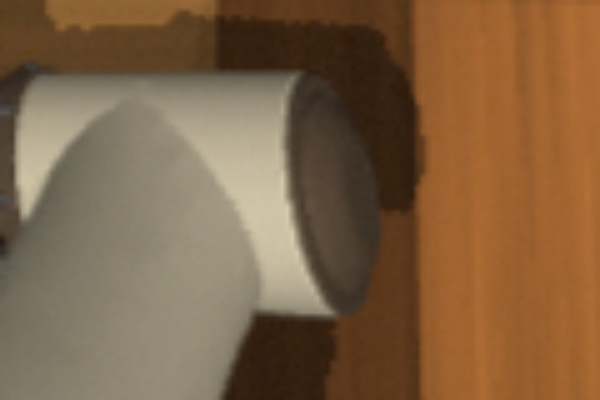

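>>> send_rows([
  [0.02,0.0,0],
  [0.04,0.001,0],
  [0.06,0.002,0],
  [0.075,0.002,0],
  [0.075,0.002,0],
  [0.075,0.002,0],
  [0.075,0.002,0],
  [0.075,0.002,0],
  [0.075,0.002,0],
  [0.075,0.002,0],
  [0.075,0.002,0],
  [0.075,0.002,0],
], yaw=[8,16,24,32,40,48,56,64,72,80,88,90.4], fingers=[0,0,0,0,0,0,0,0,0,0,0,0])

```text
clock: 15.2
position: [474.5, -366.3, 203.6]
ee_rot: [-0.003, 0.794, -0.001, 0.608]
contact_force: [-0.3, -0.1, 0.6]
gripper_width: 85.4
```

```bash
python3 - <<'E'
from h import *
im=get_image("top");cv2.imwrite("pics/top2.png",im)
cv2.imwrite("pics/top2c.png",cv2.resize(im[170:330,350:470],None,fx=3.7,fy=3.7,interpolation=cv2.INTER_CUBIC))
s=read_state();M=R.from_quat(s["ee_rot"]).as_matrix();p=np.array(s["position"])
print("tcp px",proj("top",p),"grip below handle px",proj("top",[453,-366.4,65]))
E
python3 st.py; python3 mv.py 471.3 -366.4 120 471.3 -366.4 60
```

```text
tcp px [[422.573 240.398]] grip below handle px [[405.765 248.611]]
15.25 J [-1.136  0.382 -0.366 -1.666 -1.077  0.72 ] P [ 474.431 -366.307  203.524] w 85.42424396259577
tool x,y,z rows:
 [[-0.261 -0.006 -0.965]
 [-0.003  1.    -0.006]
 [ 0.965  0.002 -0.261]] 
F [-0.406  0.18   1.474] T [-0.02   1.993  0.046]
[ 471.3 -366.4  120. ] shift [0.081 0.    0.019] dist 0.084
[ 471.3 -366.4   60. ] shift [0.139 0.001 0.034] dist 0.144
```

View pics/top2c.png

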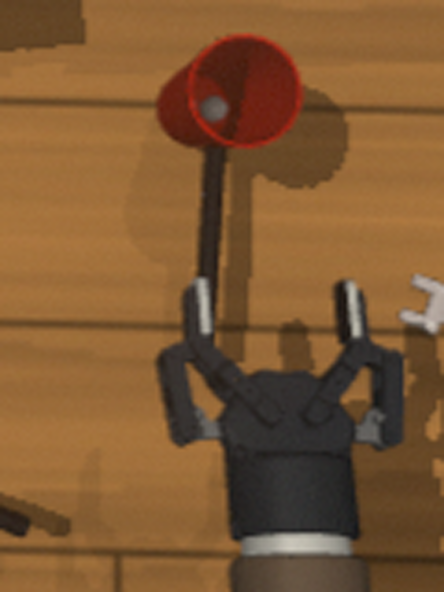

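>>> send_rows([
  [0.035,0,0.009],
  [0.07,0,0.017],
  [0.105,0,0.026],
  [0.13,0,0.032],
  [0.138,0,0.034],
  [0.138,0,0.034],
], yaw=[0,0,0,0,0,0], fingers=[0,0,0,0,0,0])

```text
clock: 15.85
position: [472.3, -367.4, 61.5]
ee_rot: [-0.004, 0.794, -0.001, 0.608]
contact_force: [-0.4, 1.1, 0.6]
gripper_width: 85.6
```

```bash
python3 - <<'E'
from h import *
for n in("top","scene"):
    im=get_image(n);cv2.imwrite(f"pics/{n}3.png",im)
    x,y=(350,170) if n=="top" else (80,90)
    cv2.imwrite(f"pics/{n}3c.png",cv2.resize(im[y:y+160,x:x+140],None,fx=3.7,fy=3.7,interpolation=cv2.INTER_CUBIC))
E
python3 st.py; python3 mv.py 471.3 -366.4 60
```

```text
15.95 J [-1.193  0.712 -0.413 -1.798 -1.174  1.131] P [ 472.219 -367.671   63.305] w 85.37925321622714
tool x,y,z rows:
 [[-0.259 -0.01  -0.966]
 [-0.005  1.    -0.009]
 [ 0.966  0.002 -0.259]] 
F [ 0.179  0.381 -0.61 ] T [-0.024  1.905 -0.001]
[ 471.3 -366.4   60. ] shift [ 0.003  0.001 -0.   ] dist 0.004
```

View pics/top3c.png

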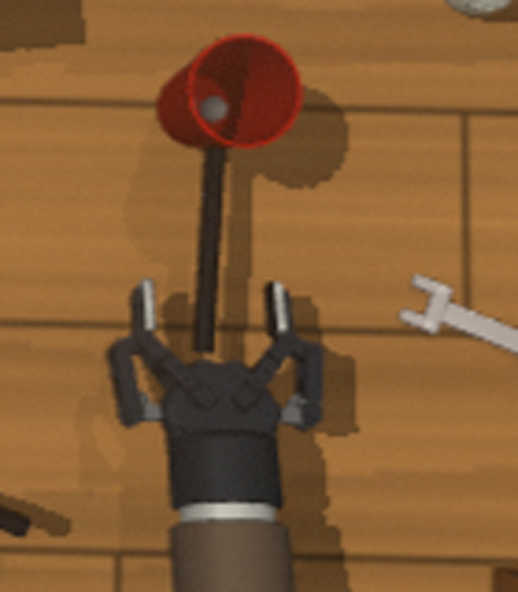

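View pics/scene3c.png

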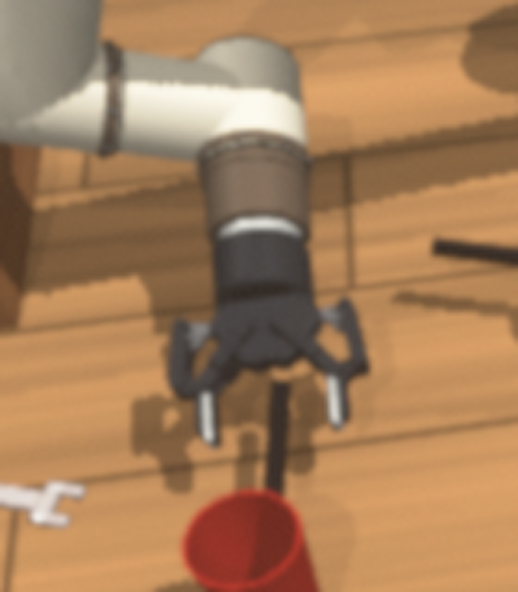

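>>> send_rows([
  [0.003,0.001,0],
  [0.003,0.001,0],
  [0.003,0.001,0],
  [0.003,0.001,0],
  [0.003,0.001,0],
  [0.003,0.001,0],
  [0.003,0.001,0],
  [0.003,0.001,0],
  [0.003,0.001,0],
  [0.003,0.001,0],
], yaw=[0,0,0,0,0,0,0,0,0,0], fingers=[128,255,255,255,255,255,255,255,255,255])

```text
clock: 16.95
position: [471.4, -366.8, 60.6]
ee_rot: [-0.005, 0.793, -0.002, 0.609]
contact_force: [-1.7, -0.3, 1.4]
gripper_width: 14.6
```

```bash
python3 st.py; python3 mv.py 471.3 -366.4 160
```

```text
16.95 J [-1.195  0.719 -0.416 -1.8   -1.177  1.141] P [ 471.41  -366.778   60.593] w 14.607551270288932
tool x,y,z rows:
 [[-0.259 -0.01  -0.966]
 [-0.005  1.    -0.01 ]
 [ 0.966  0.002 -0.259]] 
F [-1.659 -0.263  1.404] T [ 0.019  1.281 -0.225]
[ 471.3 -366.4  160. ] shift [-0.096 -0.001 -0.026] dist 0.099
```

>>> send_rows([
  [-0.01,0,-0.003],
  [-0.02,0,-0.006],
  [-0.035,0,-0.009],
  [-0.05,0,-0.013],
  [-0.06,0,-0.016],
  [-0.06,0,-0.016],
], yaw=[0,0,0,0,0,0], fingers=[255,255,255,255,255,255])

```text
clock: 17.55
position: [471.6, -366.2, 124.7]
ee_rot: [-0.006, 0.793, -0.004, 0.609]
contact_force: [0.8, -0.2, -3.1]
gripper_width: 14.4
```

```bash
python3 - <<'E'
from h import *
for n in("top","scene"):
    im=get_image(n);cv2.imwrite(f"pics/{n}4.png",im)
    x,y=(350,150) if n=="top" else (80,130)
    cv2.imwrite(f"pics/{n}4c.png",cv2.resize(im[y:y+160,x:x+140],None,fx=3.7,fy=3.7,interpolation=cv2.INTER_CUBIC))
E
python3 st.py
```

```text
17.65 J [-1.175  0.566 -0.41  -1.749 -1.134  0.973] P [ 471.307 -365.92   122.654] w 14.35416246208294
tool x,y,z rows:
 [[-0.26  -0.011 -0.966]
 [-0.005  1.    -0.01 ]
 [ 0.966  0.002 -0.26 ]] 
F [ 1.137  0.113 -2.829] T [0.01  2.975 0.012]
```

View pics/top4c.png

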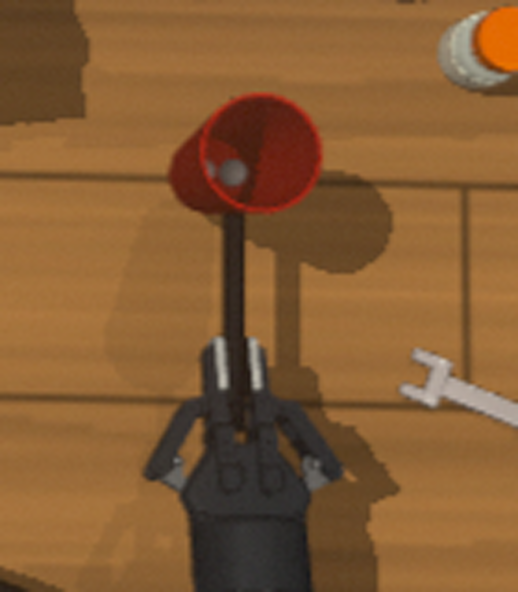

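View pics/scene4c.png

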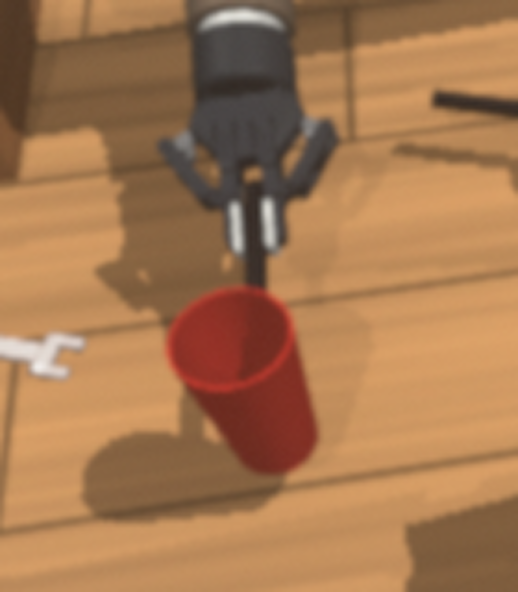

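Run:
```python
from h import *
im=cv2.imread("pics/top4.png")
print("rim",onz("top",(420.5,191.4),192.6))
hsv=cv2.cvtColor(im,cv2.COLOR_BGR2HSV)
m=(((hsv[...,0]<8)|(hsv[...,0]>172))&(hsv[...,1]>150)).astype(np.uint8);m[:,:380]=0;m[:,450:]=0
ys,xs=np.where(m>0);print(xs.min(),xs.max(),ys.min(),ys.max())
s=cv2.imread("pics/scene4.png");hs=cv2.cvtColor(s,cv2.COLOR_BGR2HSV)
m=(((hs[...,0]<8)|(hs[...,0]>172))&(hs[...,1]>150)).astype(np.uint8);m[:,:110]=0;m[:,180:]=0;m[:180]=0;m[275:]=0
ys,xs=np.where(m>0);print(xs.min(),xs.max(),ys.min(),ys.max())
c=np.array([593.,-367,127.6])
for d in(0,3,6,10):  # droop deg
    a=np.radians(d);g=np.array([453,-366.2,127.6]);h=np.array([np.cos(a),0,-np.sin(a)]);u=np.array([np.sin(a),0,np.cos(a)])
    c=g+140*h;th=np.linspace(0,2*np.pi,60);rim=c+65*u+40*(np.cos(th)[:,None]*h+np.sin(th)[:,None]*np.array([0,1,0]));ft=c-65*u+29*(np.cos(th)[:,None]*h+np.sin(th)[:,None]*np.array([0,1,0]))
    for n in("top","scene"):
        P=proj(n,np.r_[rim,ft]);print(d,n,P.min(0),P.max(0))
```

```text
rim [ 592.585 -365.312  192.6  ]
396 436 175 207
125 164 207 257
0 top [394.731 174.857] [437.415 207.722]
0 scene [124.206 207.402] [166.644 258.951]
3 top [394.036 174.179] [436.315 208.926]
3 scene [125.153 209.787] [167.238 259.39 ]
6 top [393.367 173.725] [435.209 210.483]
6 scene [126.095 212.105] [167.811 259.635]
10 top [392.5   173.458] [433.731 212.689]
10 scene [127.374 215.079] [168.528 259.667]
```

```bash
cat > cup.py <<'E'
from plan import *
s=read_state();Mn=R.from_quat(s["ee_rot"]).as_matrix();pn=np.array(s["position"]);qn=np.array(s["joints"])
CT=np.load("ct.npy");UT=np.load("ut.npy");HT=np.load("htool.npy")
X=np.array([.9943,.1063,0]);Y=np.array([-.1063,.9943,0]);rm=np.array([714,50,0])
def rack(p): d=np.asarray(p)-rm;return np.array([d@X,d@Y,d[2]])
def cup(p,M):
    c=p+M@CT;u=M@UT;h=M@HT;k=np.cross(u,h);th=np.linspace(0,2*np.pi,72)[:,None]
    ring=np.cos(th)*h+np.sin(th)*k
    V=np.r_[c+65*u+40*ring,c-65*u+29*ring];Rr=np.array([rack(v) for v in V])
    tip=np.degrees(np.arccos(u[2]));m=rack(c+65*u)
    return c,tip,Rr.min(0),Rr.max(0),m
def show(name,p,M):
    c,tip,a,b,m=cup(np.array(p,float),M);print(name,"tip %.0f"%tip,"c rack",rack(c).round(),"min",a.round(),"max",b.round(),"mouth",m.round(),"tcp rack",rack(p).round())
E
python3 - <<'E'
from h import *
s=read_state();M=R.from_quat(s["ee_rot"]).as_matrix();p=np.array(s["position"])
np.save("ct.npy",M.T@(np.array([593.,-366,127.6])-p));np.save("ut.npy",M.T@np.array([0,0,1.]));np.save("htool.npy",M.T@np.array([1.,0,0]))
E
python3 - <<'E'
from cup import *
Mt=lambda y:tool(Mn,y)
W=[(pn,0),([480,-200,170],55),([490,-120,165],60),([560,20,160],60),([590,115,160],60),([590,115,165],75),([590,115,165],90),([590,115,165],100),([590,115,165],110),([590,115,165],118)]
for p,y in W: show(str(p)+" y%d"%y,p,Mt(y))
path(qn,[(p,Mt(y)) for p,y in W])
E
```

```text
[ 471.307 -365.92   122.654] y0 tip 0 c rack [-165. -401.  128.] min [-205. -441.   63.] max [-125. -361.  193.] mouth [-165. -401.  193.] tcp rack [-286. -388.  123.]
[480, -200, 170] y55 tip 53 c rack [-145. -266.  160.] min [-197. -341.   97.] max [-105. -197.  231.] mouth [-158. -316.  199.] tcp rack [-259. -224.  170.]
[490, -120, 165] y60 tip 58 c rack [-128. -189.  152.] min [-181. -265.   93.] max [ -86. -119.  221.] mouth [-142. -242.  187.] tcp rack [-241. -145.  165.]
[560, 20, 160] y60 tip 58 c rack [-43. -57. 147.] min [ -96. -133.   88.] max [ -1.  13. 216.] mouth [ -57. -110.  182.] tcp rack [-156.  -13.  160.]
[590, 115, 160] y60 tip 58 c rack [ -3.  34. 147.] min [-56. -42.  88.] max [ 39. 104. 216.] mouth [-17. -19. 182.] tcp rack [-116.   78.  160.]
[590, 115, 165] y75 tip 72 c rack [ -6.  31. 144.] min [-63. -45.  96.] max [ 40. 102. 202.] mouth [-24. -28. 164.] tcp rack [-116.   78.  165.]
[590, 115, 165] y90 tip 86 c rack [ -9.  30. 134.] min [-69. -45.  99.] max [ 41. 101. 179.] mouth [-31. -31. 139.] tcp rack [-116.   78.  165.]
[590, 115, 165] y100 tip 95 c r
[... 881 characters left out ...]
2.99 -1.21  0.52] wrist [304. -45. 240.] w5 [303. 114. 237.]
to [590. 115. 165.] maxres 0.0000 maxdj 0.09 J [-0.15  0.47 -0.98 -2.98 -1.19  0.25] wrist [304. -45. 245.] w5 [303. 114. 242.]
to [590. 115. 165.] maxres 0.0000 maxdj 0.09 J [-0.15  0.47 -0.98 -2.98 -1.19 -0.01] wrist [304. -45. 245.] w5 [303. 114. 242.]
to [590. 115. 165.] maxres 0.0000 maxdj 0.09 J [-0.15  0.47 -0.98 -2.98 -1.19 -0.18] wrist [304. -45. 245.] w5 [303. 114. 242.]
to [590. 115. 165.] maxres 0.0000 maxdj 0.09 J [-0.15  0.47 -0.98 -2.98 -1.19 -0.36] wrist [304. -45. 245.] w5 [303. 114. 242.]
to [590. 115. 165.] maxres 0.0000 maxdj 0.07 J [-0.15  0.47 -0.98 -2.98 -1.19 -0.5 ] wrist [304. -45. 245.] w5 [303. 114. 242.]
```

Run:
```python
from cup import *
def tri(a,b):
    c1,d1=ray("top",a);c2,d2=ray("scene",b)
    A=np.c_[d1,-d2];t=np.linalg.lstsq(A,c2-c1,rcond=None)[0];p1=c1+d1*t[0];p2=c2+d2*t[1];return (p1+p2)/2,np.linalg.norm(p1-p2)
o=lambda x,y,ox,oy:(x/4+ox,y/4+oy)
for nm,a,b,bot in(("grey",(158,85),(680,232),(655,305)),("orange",(363,68),(465,288),(455,360)),("blue",(568,52),(248,345),(244,418))):
    P,e=tri(o(*a,155,80),o(*b,225,180));print(nm,P,e,"rack",rack(P))
    for z in (150,180,210,230,250): 
        Q=onz("scene",o(*bot,225,180),z);print("   z",z,rack(Q).round(),end=";")
    print()
```

```text
grey [781.508 176.171 257.749] 0.3845265291253696 rack [ 80.535 118.275 257.749]
   z 150 [ 68. 137. 150.];   z 180 [ 82. 123. 180.];   z 210 [ 95. 109. 210.];   z 230 [104.  99. 230.];   z 250 [113.  90. 250.];
orange [794.053  56.925 257.57 ] 3.090812689713093 rack [ 80.333  -1.624 257.57 ]
   z 150 [ 68.  10. 150.];   z 180 [ 82.   1. 180.];   z 210 [ 96.  -8. 210.];   z 230 [105. -15. 230.];   z 250 [114. -21. 250.];
blue [806.453 -60.184 258.131] 0.9602729962611615 rack [  80.213 -119.383  258.131]
   z 150 [  69. -116.  150.];   z 180 [  82. -121.  180.];   z 210 [  96. -126.  210.];   z 230 [ 105. -129.  230.];   z 250 [ 114. -132.  250.];
```

```bash
python3 - <<'E'
from cup import *
Mt=lambda y:tool(Mn,y)
W=[(pn,0),([480,-230,170],65),([500,-120,150],65),([565,20,147],65),([610,130,147],65),([610,133,145],90),([630,138,140],90),([630,138,140],100),([630,138,140],108),([630,138,140],113)]
for p,y in W: show(str(p)+" y%d"%y,p,Mt(y))
path(qn,[(p,Mt(y)) for p,y in W])
E
python3 mv.py 480 -230 170
```

```text
[ 471.307 -365.92   122.654] y0 tip 0 c rack [-165. -401.  128.] min [-205. -441.   63.] max [-125. -361.  193.] mouth [-165. -401.  193.] tcp rack [-286. -388.  123.]
[480, -230, 170] y65 tip 63 c rack [-150. -299.  154.] min [-205. -375.   99.] max [-107. -228.  220.] mouth [-166. -354.  184.] tcp rack [-262. -254.  170.]
[500, -120, 150] y65 tip 63 c rack [-119. -191.  134.] min [-173. -268.   79.] max [ -75. -121.  200.] mouth [-134. -247.  164.] tcp rack [-231. -146.  150.]
[565, 20, 147] y65 tip 63 c rack [-39. -59. 131.] min [ -93. -135.   76.] max [  4.  12. 197.] mouth [ -55. -115.  161.] tcp rack [-151.  -14.  147.]
[610, 130, 147] y65 tip 63 c rack [ 17.  46. 131.] min [-37. -31.  76.] max [ 61. 116. 197.] mouth [  2. -10. 161.] tcp rack [-95.  91. 147.]
[610, 133, 145] y90 tip 86 c rack [ 13.  46. 114.] min [-47. -29.  79.] max [ 63. 117. 159.] mouth [-10. -15. 119.] tcp rack [-95.  94. 145.]
[630, 138, 140] y90 tip 86 c rack [ 34.  49. 109.] min [-27. -26.  74.] max [ 83. 120. 154.] mouth [ 11. -12. 114.] tcp rack [-74.  96. 140.]
[630, 138, 140] y100 tip 95 c rack [ 32.
[... 911 characters left out ...]

to [610. 133. 145.] maxres 0.0000 maxdj 0.09 J [-0.08  0.54 -0.95 -3.05 -1.23  0.  ] wrist [323. -27. 223.] w5 [323. 132. 222.]
to [630. 138. 140.] maxres 0.0000 maxdj 0.02 J [-0.07  0.56 -0.91 -3.07 -1.21  0.  ] wrist [343. -22. 218.] w5 [343. 137. 217.]
to [630. 138. 140.] maxres 0.0000 maxdj 0.09 J [-0.07  0.56 -0.91 -3.07 -1.21 -0.17] wrist [343. -22. 218.] w5 [343. 137. 217.]
to [630. 138. 140.] maxres 0.0000 maxdj 0.07 J [-0.07  0.56 -0.91 -3.07 -1.21 -0.31] wrist [343. -22. 218.] w5 [343. 137. 217.]
to [630. 138. 140.] maxres 0.0000 maxdj 0.04 J [-0.07  0.56 -0.91 -3.07 -1.21 -0.4 ] wrist [343. -22. 218.] w5 [343. 137. 217.]
[ 480. -230.  170.] shift [-0.049  0.135 -0.004] dist 0.144
```

>>> send_rows([
  [-0.01,0.008,-0.001],
  [-0.02,0.018,-0.001],
  [-0.03,0.03,-0.002],
  [-0.04,0.044,-0.003],
  [-0.049,0.058,-0.004],
  [-0.049,0.073,-0.004],
  [-0.049,0.088,-0.004],
  [-0.049,0.102,-0.004],
  [-0.049,0.115,-0.004],
  [-0.049,0.125,-0.004],
  [-0.049,0.132,-0.004],
  [-0.049,0.135,-0.004],
], yaw=[4,10,16,22,28,34,40,46,52,58,62,65], fingers=[255,255,255,255,255,255,255,255,255,255,255,255])

```text
clock: 18.85
position: [479.0, -229.4, 168.3]
ee_rot: [0.424, 0.672, 0.326, 0.513]
contact_force: [-0.5, 0.2, -2.5]
gripper_width: 14.8
```

```bash
python3 - <<'E'
from h import *
im=get_image("scene");cv2.imwrite("pics/scene5.png",im)
im=get_image("top");cv2.imwrite("pics/top5.png",im)
x,y=350,130
cv2.imwrite("pics/top5c.png",cv2.resize(im[y:y+160,x:x+140],None,fx=3.7,fy=3.7,interpolation=cv2.INTER_CUBIC))
E
python3 st.py; python3 mv.py 500 -120 150 565 20 147 610 130 147
python3 - <<'E'
from cup import *
show("now",pn,Mn)
c,*_=cup(pn,Mn);print(proj("top",c),proj("scene",c),proj("top",c+65*(Mn@UT)),proj("scene",c+65*(Mn@UT)))
E
```

```text
18.95 J [-1.045  0.377 -0.652 -1.891 -1.078 -0.088] P [ 479.092 -229.705  168.457] w 14.389403904043789
tool x,y,z rows:
 [[-0.115  0.903 -0.415]
 [ 0.235  0.431  0.871]
 [ 0.965  0.003 -0.262]] 
F [-0.615 -0.994 -2.387] T [0.005 2.893 0.002]
[ 500. -120.  150.] shift [0.104 0.036 0.025] dist 0.113
[565.  20. 147.] shift [0.224 0.109 0.089] dist 0.265
[610. 130. 147.] shift [0.318 0.167 0.133] dist 0.383
now tip 63 c rack [-151. -298.  152.] min [-205. -374.   97.] max [-108. -227.  218.] mouth [-166. -354.  182.] tcp rack [-263. -253.  168.]
[[374.402 191.227]] [[189.195 224.847]] [[400.385 194.102]] [[162.782 218.252]]
```

View pics/top5c.png

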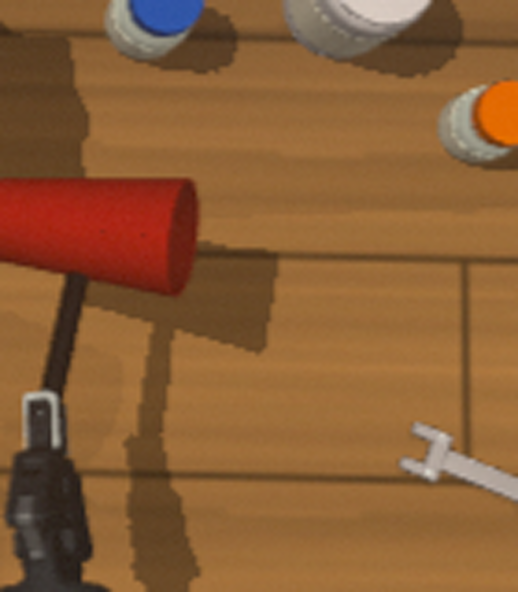

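View pics/scene5.png

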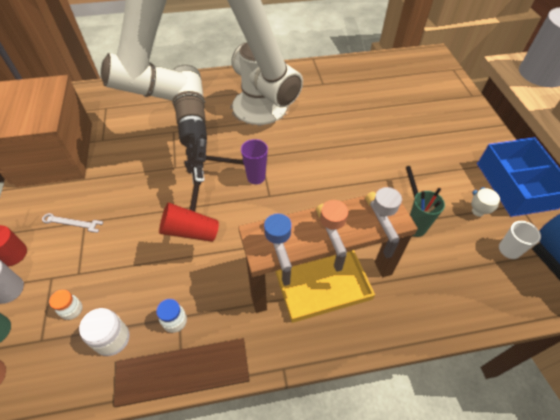

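>>> send_rows([
  [0.01,0.003,0.003],
  [0.024,0.008,0.006],
  [0.042,0.014,0.01],
  [0.062,0.021,0.015],
  [0.084,0.029,0.02],
  [0.104,0.036,0.025],
  [0.122,0.047,0.035],
  [0.142,0.059,0.046],
  [0.162,0.071,0.056],
  [0.182,0.084,0.067],
  [0.202,0.096,0.077],
  [0.216,0.104,0.085],
], yaw=[0,0,0,0,0,0,0,0,0,0,0,0], fingers=[255,255,255,255,255,255,255,255,255,255,255,255])

```text
clock: 20.15
position: [560.6, 11.6, 146.0]
ee_rot: [0.423, 0.673, 0.324, 0.512]
contact_force: [-0.5, -1.1, -1.5]
gripper_width: 14.7
```

```bash
python3 - <<'E'
from h import *
im=get_image("scene");cv2.imwrite("pics/scene6.png",im)
x,y=150,100
cv2.imwrite("pics/scene6c.png",cv2.resize(im[y:y+220,x:x+260],None,fx=2.6,fy=2.6,interpolation=cv2.INTER_CUBIC))
E
python3 st.py; python3 mv.py 565 20 147 610 130 147
python3 - <<'E'
from cup import *
show("now",pn,Mn)
E
```

```text
20.2 J [-0.492  0.518 -0.973 -2.633 -1.233  0.405] P [560.863  13.075 145.739] w 14.428375052966045
tool x,y,z rows:
 [[-0.118  0.902 -0.415]
 [ 0.237  0.431  0.87 ]
 [ 0.964  0.004 -0.265]] 
F [-0.064  0.88  -2.426] T [ 0.022  2.889 -0.032]
[565.  20. 147.] shift [0.005 0.005 0.004] dist 0.008
[610. 130. 147.] shift [0.099 0.063 0.048] dist 0.127
now tip 63 c rack [-44. -65. 129.] min [ -98. -142.   74.] max [ -1.   5. 195.] mouth [ -59. -121.  159.] tcp rack [-156.  -20.  146.]
```

View pics/scene6c.png

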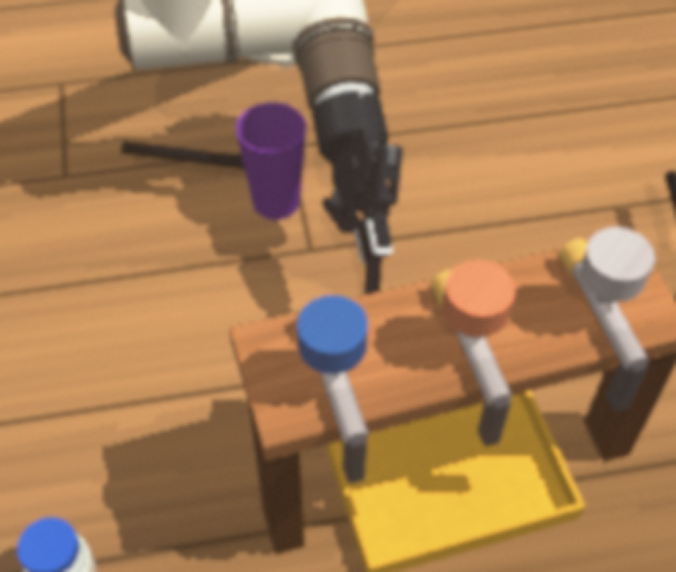

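>>> send_rows([
  [0.008,0.005,0.004],
  [0.022,0.014,0.01],
  [0.038,0.024,0.018],
  [0.054,0.034,0.026],
  [0.07,0.045,0.034],
  [0.084,0.054,0.041],
  [0.095,0.061,0.046],
  [0.101,0.065,0.048],
  [0.101,0.065,0.048],
], yaw=[0,0,0,0,0,0,0,0,0], fingers=[255,255,255,255,255,255,255,255,255])

```text
clock: 21.1
position: [610.3, 133.2, 147.0]
ee_rot: [0.423, 0.674, 0.325, 0.511]
contact_force: [0.0, -0.0, -2.5]
gripper_width: 14.3
```

```bash
python3 - <<'E'
from h import *
im=get_image("scene");cv2.imwrite("pics/scene7.png",im)
x,y=200,150
cv2.imwrite("pics/scene7c.png",cv2.resize(im[y:y+180,x:x+230],None,fx=3.2,fy=3.2,interpolation=cv2.INTER_CUBIC))
E
python3 st.py; python3 mv.py 610 135 145 630 138 140
python3 - <<'E'
from cup import *
show("now",pn,Mn)
E
```

```text
21.15 J [-0.088  0.531 -0.946 -3.046 -1.207  0.436] P [610.182 132.67  147.069] w 14.861451404694552
tool x,y,z rows:
 [[-0.119  0.902 -0.415]
 [ 0.238  0.432  0.87 ]
 [ 0.964  0.005 -0.267]] 
F [ 0.32   0.146 -3.188] T [0.033 2.866 0.01 ]
[610. 135. 145.] shift [ 0.003 -0.001  0.   ] dist 0.003
[630. 138. 140.] shift [0.005 0.001 0.021] dist 0.022
now tip 63 c rack [ 18.  49. 131.] min [-36. -28.  75.] max [ 61. 119. 196.] mouth [  3.  -7. 161.] tcp rack [-94.  93. 147.]
```

View pics/scene7c.png

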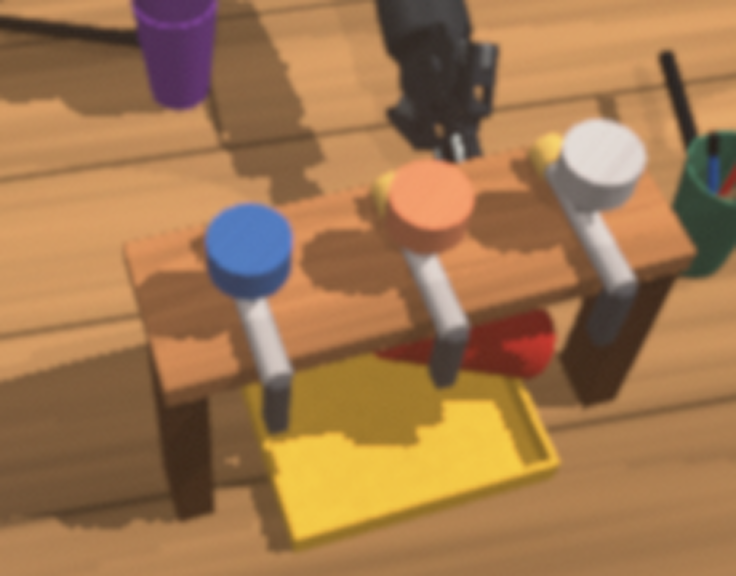

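>>> send_rows([
  [0,0,0],
  [0,0,0],
  [0,0,0],
  [0,0,0],
  [0.001,0,0.005],
  [0.003,0.001,0.011],
  [0.005,0.001,0.017],
  [0.006,0.001,0.021],
  [0.006,0.001,0.021],
], yaw=[4,9,14,17,18,18,18,18,18], fingers=[255,255,255,255,255,255,255,255,255])

```text
clock: 22.05
position: [630.6, 138.8, 139.6]
ee_rot: [0.523, 0.6, 0.4, 0.454]
contact_force: [-0.4, -0.4, -2.7]
gripper_width: 14.3
```

```bash
python3 st.py; python3 mv.py 630 138 140
python3 - <<'E'
from cup import *
show("now",pn,Mn)
for y in(5,10,15,20,25): show("+%d"%y,pn,tool(Mn,y))
E
```

```text
22.05 J [-0.065  0.559 -0.903 -3.069 -1.192  0.123] P [630.578 138.761 139.565] w 14.341562777629026
tool x,y,z rows:
 [[-0.04   0.991 -0.126]
 [ 0.263  0.132  0.956]
 [ 0.964  0.005 -0.266]] 
F [-0.439 -0.351 -2.652] T [0.001 2.889 0.019]
[630. 138. 140.] shift [-0.001  0.    -0.001] dist 0.001
now tip 80 c rack [ 35.  50. 112.] min [-23. -25.  72.] max [ 83. 121. 164.] mouth [ 15. -11. 124.] tcp rack [-74.  97. 140.]
+5 tip 84 c rack [ 34.  50. 109.] min [-25. -25.  74.] max [ 84. 121. 156.] mouth [ 13. -11. 116.] tcp rack [-74.  97. 140.]
+10 tip 89 c rack [ 34.  50. 106.] min [-27. -25.  68.] max [ 84. 121. 148.] mouth [ 10. -11. 108.] tcp rack [-74.  97. 140.]
+15 tip 94 c rack [ 33.  50. 103.] min [-29. -25.  59.] max [ 84. 121. 139.] mouth [  8. -10.  99.] tcp rack [-74.  97. 140.]
+20 tip 98 c rack [ 32.  51. 100.] min [-31. -25.  52.] max [ 85. 122. 138.] mouth [ 6. -8. 91.] tcp rack [-74.  97. 140.]
+25 tip 103 c rack [31. 52. 97.] min [-32. -24.  44.] max [ 85. 123. 140.] mouth [ 4. -5. 83.] tcp rack [-74.  97. 140.]
```

>>> send_rows([
  [0,0,0],
  [0,0,0],
  [0,0,0],
  [0,0,0],
  [0,0,0],
  [0,0,0],
  [0,0,0],
  [0,0,0],
  [0,0,0],
  [0,0,0],
  [0,0,0],
  [0,0,0],
], yaw=[4,8,10,10,10,10,11,12,13,14,15,16], fingers=[255,255,255,255,255,255,255,255,255,255,255,255])

```text
clock: 23.25
position: [630.6, 138.8, 139.6]
ee_rot: [0.602, 0.521, 0.46, 0.394]
contact_force: [0.1, -1.1, -3.4]
gripper_width: 14.6
```

>>> send_rows([
  [0,0,0],
  [0,0,0],
  [0,0,0],
  [0,0,0],
  [0,0,0],
  [0,0,0],
  [0,0,0],
  [0,0,0],
  [0,0,0],
  [0,0,0],
  [0,0,0],
  [0,0,0],
], yaw=[2,4,6,8,10,10,10,10,10,10,10,10], fingers=[255,255,255,255,255,255,255,255,255,255,255,255])

```text
clock: 24.45
position: [630.6, 138.8, 139.6]
ee_rot: [0.645, 0.466, 0.493, 0.352]
contact_force: [-0.5, 0.5, -2.4]
gripper_width: 14.5
```

```bash
python3 - <<'E'
from h import *
for n,(x,y) in (("scene",(200,150)),("top",(140,80))):
    im=get_image(n);cv2.imwrite(f"pics/{n}8.png",im)
    cv2.imwrite(f"pics/{n}8c.png",cv2.resize(im[y:y+180,x:x+230],None,fx=3.2,fy=3.2,interpolation=cv2.INTER_CUBIC))
E
python3 st.py
python3 - <<'E'
from cup import *
show("now",pn,Mn)
E
```

```text
24.55 J [-0.065  0.559 -0.903 -3.069 -1.193 -0.332] P [630.569 138.774 139.576] w 14.503025854779855
tool x,y,z rows:
 [[ 0.08   0.948  0.307]
 [ 0.254 -0.317  0.914]
 [ 0.964  0.005 -0.266]] 
F [ 0.043  0.328 -0.982] T [0.062 2.608 0.015]
now tip 104 c rack [31. 52. 97.] min [-33. -24.  43.] max [ 85. 123. 140.] mouth [ 4. -5. 81.] tcp rack [-74.  97. 140.]
```

View pics/scene8c.png

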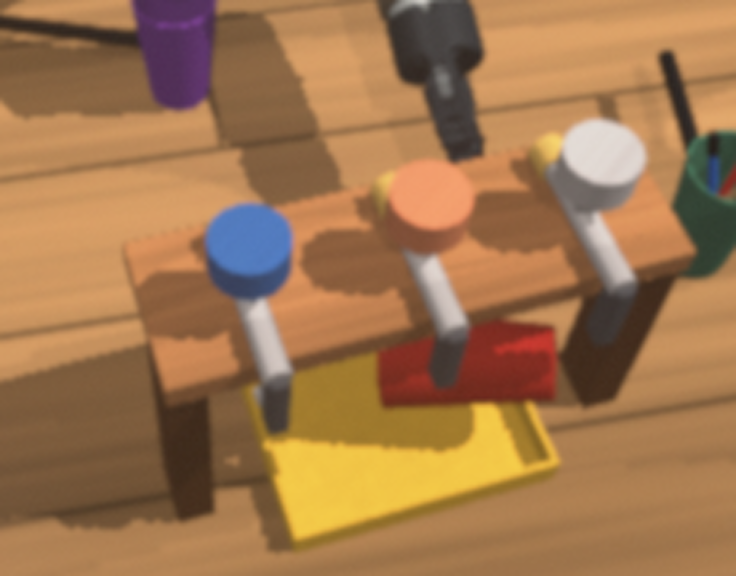

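View pics/top8c.png

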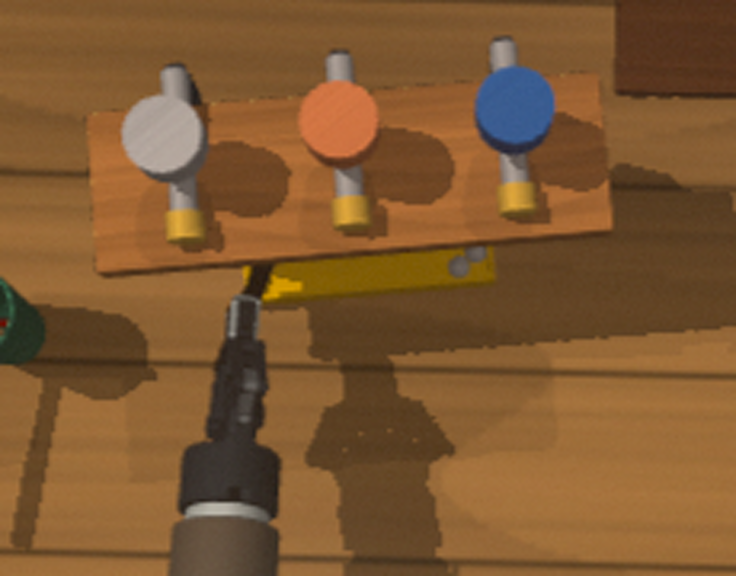

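```bash
python3 mv.py 610 132 147 563 15 147
```

```text
[610. 132. 147.] shift [-0.006  0.004 -0.022] dist 0.023
[563.  15. 147.] shift [-0.121  0.029 -0.068] dist 0.141
```

>>> send_rows([
  [0,0,0],
  [0,0,0],
  [0,0,0],
  [-0.003,0.002,-0.011],
  [-0.006,0.004,-0.022],
  [-0.006,0.004,-0.022],
  [-0.006,0.004,-0.022],
  [-0.006,0.004,-0.022],
  [-0.006,0.004,-0.022],
  [-0.025,0.008,-0.03],
  [-0.05,0.014,-0.04],
  [-0.075,0.019,-0.05],
], yaw=[-8,-16,-24,-26,-26,-26,-32,-38,-44,-44,-44,-44], fingers=[255,255,255,255,255,255,255,255,255,255,255,255])

```text
clock: 25.75
position: [581.2, 61.0, 147.4]
ee_rot: [0.423, 0.674, 0.325, 0.511]
contact_force: [1.6, -1.0, -2.9]
gripper_width: 14.6
```

```bash
python3 st.py; python3 mv.py 562 12 147 500 -120 150 480 -230 170
python3 - <<'E'
from cup import *
show("now",pn,Mn)
E
```

```text
25.75 J [-0.327  0.519 -0.974 -2.8   -1.228  0.416] P [581.174  60.956 147.439] w 14.575896077813654
tool x,y,z rows:
 [[-0.119  0.903 -0.414]
 [ 0.237  0.431  0.871]
 [ 0.964  0.006 -0.266]] 
F [ 1.585 -0.956 -2.901] T [ 0.076  2.626 -0.033]
[562.  12. 147.] shift [-0.042 -0.026 -0.019] dist 0.053
[ 500. -120.  150.] shift [-0.155 -0.095 -0.08 ] dist 0.198
[ 480. -230.  170.] shift [-0.26  -0.13  -0.105] dist 0.309
now tip 63 c rack [-19. -20. 131.] min [-73. -96.  75.] max [ 24.  51. 196.] mouth [-34. -75. 161.] tcp rack [-131.   25.  147.]
```

>>> send_rows([
  [-0.021,-0.013,-0.01],
  [-0.042,-0.026,-0.019],
  [-0.07,-0.043,-0.035],
  [-0.098,-0.06,-0.05],
  [-0.126,-0.078,-0.065],
  [-0.155,-0.095,-0.08],
  [-0.185,-0.105,-0.087],
  [-0.21,-0.113,-0.093],
  [-0.235,-0.122,-0.099],
  [-0.26,-0.13,-0.105],
  [-0.26,-0.13,-0.105],
], yaw=[0,0,0,0,0,0,0,0,0,0,0], fingers=[255,255,255,255,255,255,255,255,255,255,255])

```text
clock: 26.85
position: [480.9, -234.2, 171.5]
ee_rot: [0.422, 0.673, 0.324, 0.514]
contact_force: [0.8, 0.1, -1.1]
gripper_width: 14.6
```

```bash
python3 st.py; python3 mv.py 471 -300 150
python3 - <<'E'
from cup import *
show("now",pn,Mn)
u=Mn@UT; print(u)
for y in(-63,-65,-67): print(y,tool(Mn,y)@UT)
E
```

```text
26.85 J [-1.043  0.369 -0.638 -1.882 -1.069 -0.106] P [ 480.883 -234.209  171.529] w 14.623208776476341
tool x,y,z rows:
 [[-0.116  0.901 -0.419]
 [ 0.236  0.435  0.869]
 [ 0.965  0.002 -0.263]] 
F [ 0.81   0.054 -1.092] T [0.009 2.542 0.029]
[ 471. -300.  150.] shift [-0.049 -0.05  -0.004] dist 0.07
now tip 62 c rack [-150. -303.  156.] min [-204. -379.  100.] max [-107. -232.  221.] mouth [-165. -358.  186.] tcp rack [-262. -258.  172.]
[-0.141 -0.875  0.464]
-63 [ 0.003 -0.031  1.   ]
-65 [0.003 0.002 1.   ]
-67 [0.003 0.036 0.999]
```

```bash
python3 mv.py 472 -366 150
```

```text
[ 472. -366.  150.] shift [-0.109 -0.078 -0.003] dist 0.134
```

>>> send_rows([
  [-0.01,-0.007,0],
  [-0.025,-0.018,-0.001],
  [-0.04,-0.029,-0.001],
  [-0.055,-0.04,-0.002],
  [-0.07,-0.05,-0.002],
  [-0.085,-0.061,-0.003],
  [-0.1,-0.072,-0.003],
  [-0.109,-0.078,-0.003],
  [-0.109,-0.078,-0.003],
  [-0.109,-0.078,-0.003],
  [-0.109,-0.078,-0.003],
], yaw=[-7,-14,-21,-28,-35,-42,-49,-56,-63,-65,-65], fingers=[255,255,255,255,255,255,255,255,255,255,255])

```text
clock: 27.95
position: [472.3, -365.6, 149.8]
ee_rot: [-0.006, 0.795, -0.002, 0.607]
contact_force: [0.1, -0.3, -1.8]
gripper_width: 14.4
```

```bash
python3 - <<'E'
from h import *
for n,(x,y) in (("scene",(80,130)),("top",(350,130))):
    im=get_image(n);cv2.imwrite(f"pics/{n}9.png",im)
    cv2.imwrite(f"pics/{n}9c.png",cv2.resize(im[y:y+160,x:x+140],None,fx=3.7,fy=3.7,interpolation=cv2.INTER_CUBIC))
E
python3 st.py
python3 - <<'E'
from cup import *
show("now",pn,Mn);print(Mn@UT, Mn@HT)
c,*_=cup(pn,Mn)
h=Mn@HT;u=Mn@UT;k=np.cross(u,h);th=np.linspace(0,2*np.pi,72)[:,None];ring=np.cos(th)*h+np.sin(th)*k
for n in("top","scene"):
    V=proj(n,np.r_[c+65*u+40*ring,c-65*u+29*ring]);print(n,"pred",V.min(0),V.max(0))
    im=cv2.imread(f"pics/{n}9.png");hs=cv2.cvtColor(im,cv2.COLOR_BGR2HSV);m=((hs[...,0]<8)|(hs[...,0]>172))&(hs[...,1]>150)
    a=V.min(0).astype(int)-12;b=V.max(0).astype(int)+12
    ys,xs=np.where(m[a[1]:b[1],a[0]:b[0]]);print("meas",xs.min()+a[0],ys.min()+a[1],xs.max()+a[0],ys.max()+a[1])
E
```

```text
28.05 J [-1.162  0.499 -0.398 -1.721 -1.112  0.889] P [ 472.313 -365.73   149.997] w 14.615638660422999
tool x,y,z rows:
 [[-0.263 -0.012 -0.965]
 [-0.006  1.    -0.011]
 [ 0.965  0.003 -0.263]] 
F [ 1.242  0.181 -2.066] T [-0.026  2.678 -0.045]
now tip 0 c rack [-163. -401.  155.] min [-203. -440.   89.] max [-123. -361.  220.] mouth [-163. -401.  220.] tcp rack [-285. -388.  150.]
[0.003 0.001 1.   ] [ 1.     0.001 -0.003]
top pred [397.218 172.59 ] [441.307 206.336]
meas 399 173 440 206
scene pred [120.73  200.931] [164.475 253.974]
meas 121 201 162 252
```

View pics/top9c.png

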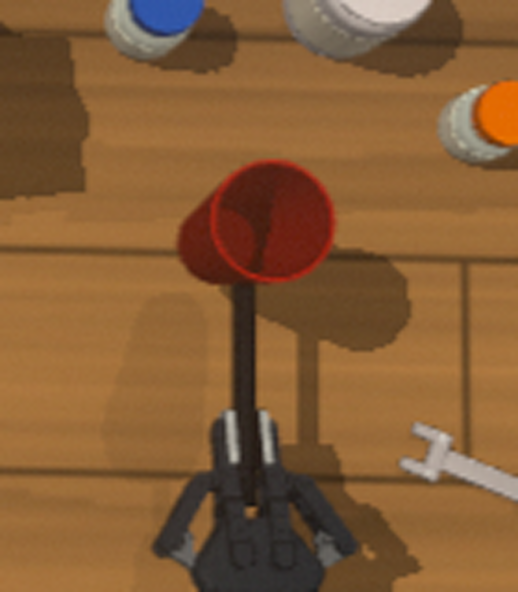

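View pics/scene9c.png

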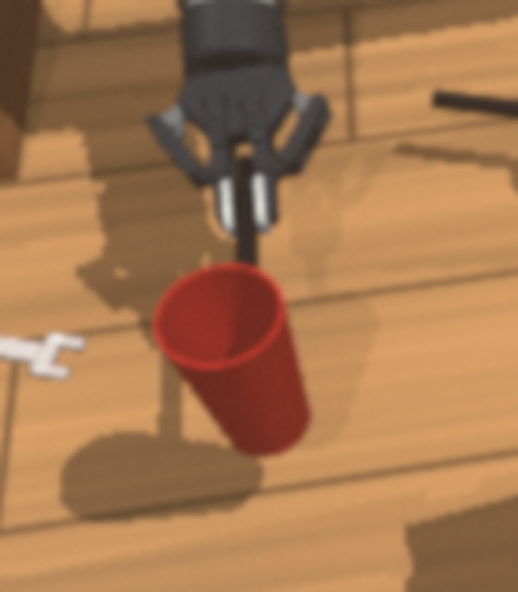

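>>> send_rows([
  [0.015,0,0.004],
  [0.035,0,0.01],
  [0.055,0.001,0.015],
  [0.07,0.001,0.019],
  [0.079,0.001,0.021],
  [0.083,0.001,0.0225],
  [0.083,0.001,0.0225],
], yaw=[0,0,0,0,0,0,0], fingers=[255,255,255,255,255,255,255])

```text
clock: 28.75
position: [472.3, -365.7, 63.8]
ee_rot: [-0.005, 0.795, -0.002, 0.607]
contact_force: [0.2, 0.1, -1.3]
gripper_width: 14.5
```

```bash
python3 st.py
python3 - <<'E'
from cup import *
show("now",pn,Mn);print(Mn@UT)
E
```

```text
28.75 J [-1.191  0.708 -0.416 -1.797 -1.17   1.13 ] P [ 472.332 -365.69    63.769] w 14.52008438156466
tool x,y,z rows:
 [[-0.263 -0.011 -0.965]
 [-0.006  1.    -0.01 ]
 [ 0.965  0.003 -0.263]] 
F [ 0.181  0.119 -1.255] T [-0.007  2.608  0.02 ]
now tip 0 c rack [-163. -401.   68.] min [-203. -441.    3.] max [-123. -361.  133.] mouth [-163. -401.  133.] tcp rack [-284. -388.   64.]
[ 0.003 -0.     1.   ]
```

Lower the last 3 mm, then check the contact.

>>> send_rows([
  [0.001,0,0.0],
  [0.002,0,0.0005],
  [0.003,0,0.001],
  [0.0035,0,0.001],
], yaw=[0,0,0,0], fingers=[255,255,255,255])

```text
clock: 29.15
position: [472.7, -366.0, 61.3]
ee_rot: [-0.006, 0.794, -0.003, 0.608]
contact_force: [-2.1, -1.2, 1.1]
gripper_width: 14.4
```

```bash
python3 st.py
```

```text
29.15 J [-1.192  0.716 -0.415 -1.801 -1.174  1.139] P [ 472.714 -365.991   61.294] w 14.377722699551834
tool x,y,z rows:
 [[-0.26  -0.012 -0.965]
 [-0.006  1.    -0.011]
 [ 0.965  0.003 -0.26 ]] 
F [-2.06  -1.196  1.055] T [ 0.003  1.662 -0.208]
```

>>> send_rows([
  [0,0,0],
  [0,0,0],
  [0,0,0],
  [0,0,0],
  [0,0,0],
  [0,0,0],
  [0,0,0],
  [0,0,0],
  [0,0,0],
  [0,0,0],
], yaw=[0,0,0,0,0,0,0,0,0,0], fingers=[180,150,100,50,0,0,0,0,0,0])

```text
clock: 30.15
position: [472.7, -366.0, 61.3]
ee_rot: [-0.006, 0.794, -0.003, 0.608]
contact_force: [0.7, -0.5, -0.6]
gripper_width: 85.4
```

```bash
python3 - <<'E'
from h import *
for n,(x,y) in (("scene",(80,130)),("top",(350,130))):
    im=get_image(n);cv2.imwrite(f"pics/{n}10.png",im)
    cv2.imwrite(f"pics/{n}10c.png",cv2.resize(im[y:y+160,x:x+140],None,fx=3.7,fy=3.7,interpolation=cv2.INTER_CUBIC))
E
python3 st.py; python3 mv.py 472 -366 210
```

```text
30.25 J [-1.192  0.716 -0.415 -1.801 -1.174  1.139] P [ 472.709 -365.984   61.289] w 85.03179354215187
tool x,y,z rows:
 [[-0.26  -0.012 -0.965]
 [-0.006  1.    -0.011]
 [ 0.966  0.003 -0.26 ]] 
F [-0.085 -0.49   0.204] T [ 0.007  1.894 -0.061]
[ 472. -366.  210.] shift [-0.143 -0.002 -0.039] dist 0.149
```

View pics/top10c.png

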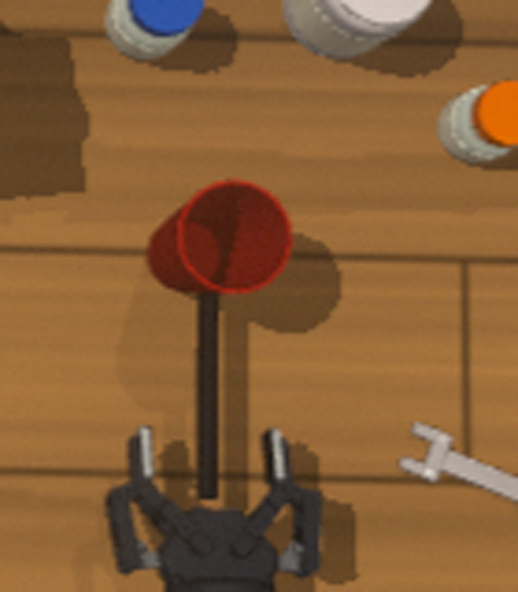

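>>> send_rows([
  [-0.015,0,-0.004],
  [-0.04,-0.001,-0.011],
  [-0.08,-0.001,-0.022],
  [-0.12,-0.002,-0.033],
  [-0.143,-0.002,-0.039],
  [-0.143,-0.002,-0.039],
], yaw=[0,0,0,0,0,0], fingers=[0,0,0,0,0,0])

```text
clock: 30.85
position: [473.0, -366.8, 214.6]
ee_rot: [-0.009, 0.792, -0.006, 0.61]
contact_force: [-0.1, 0.5, -0.1]
gripper_width: 85.1
```

```bash
python3 - <<'E'
from h import *
for n in("scene","top"):
    im=get_image(n);cv2.imwrite(f"pics/{n}11.png",im)
im=cv2.imread("pics/top11.png");cv2.imwrite("pics/tray11.png",cv2.resize(im[90:190,150:350],None,fx=4,fy=4,interpolation=cv2.INTER_CUBIC))
E
python3 st.py
```

```text
30.95 J [-1.138  0.368 -0.364 -1.657 -1.078  0.708] P [ 472.184 -365.927  210.024] w 85.22292918962557
tool x,y,z rows:
 [[-0.26  -0.014 -0.965]
 [-0.006  1.    -0.012]
 [ 0.966  0.003 -0.26 ]] 
F [ 0.494  0.034 -0.681] T [-0.027  1.974  0.023]
```

View pics/scene11.png

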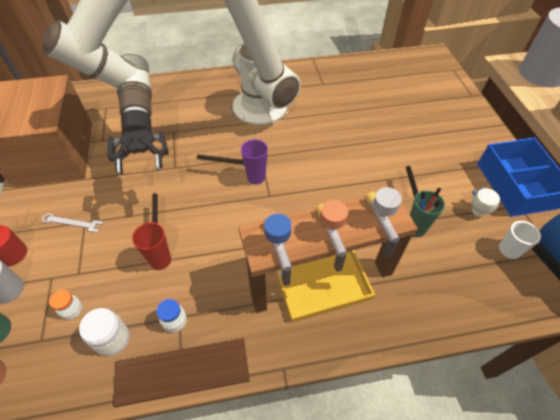

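View pics/top11.png

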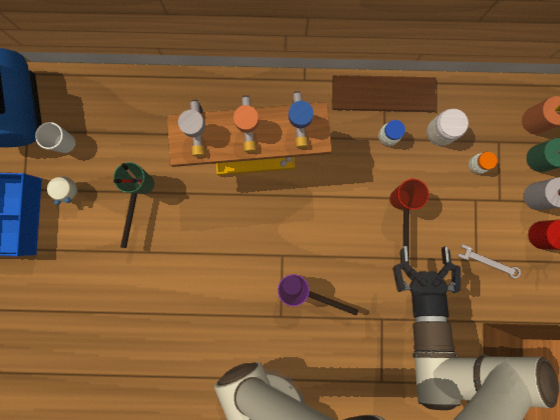

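View pics/tray11.png

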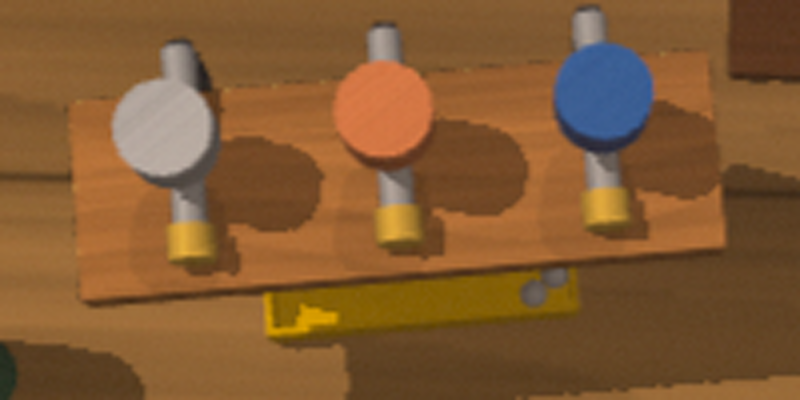

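```bash
python3 -c "
from bench import job_done
print(job_done())"
```

```text
the job is handed in; nothing more can be done
None
```

I gripped the red cup by its handle, brought it in under the plank and rolled it to about 104°. Both balls went into the yellow tray. I then stood the empty cup upright at about (593, -366), close to where it started, let go and backed the arm off. The job was handed in at about 31 s.

**Last checks:**
- The top view shows both balls in the tray, near pixels (284, 163) and (289, 159). The cup interior looked empty in both views.
- After release the cup stands upright. The gripper is open at 85 mm, about 150 mm above where it let go of the handle, with the contact force near zero.
- The rack, the guns, the purple and green cups and the jars look unmoved.
- Contact forces at the end of each move were only a few newtons. I did not read peak forces within moves.

**How the tool was tilted:** the rows command only shifts and turns about the tool's own axis, so I could not command a tilt directly. I used the documented out-of-reach behaviour instead. Short pulls past the reach limit tipped the tool a little each call, until it lay about 15° below horizontal along the handle, so that yaw then rolled the cup. Two of those pulls briefly tipped it back, with no other effect.

No check failed or disagreed. While the cup was under the plank neither camera saw it fully, so its clearances there come from the measured poses rather than from sight.

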